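Set up the boot-heel stamping jig

ROBOT

A 7-joint arm with a two-finger parallel gripper is mounted at the origin on the work surface. World frame = base frame: x ahead of the robot, y to its left, z up, the work surface at z = 0. Lengths are in m, angles in degrees, forces in N, time in s.
With the tool pointing down it reaches from about 0.425 to 0.875 m from the base axis. Payload 4.7 kg.
Tool frame: the origin (TCP) lies on the mounting face of the last link; the fingertips stand 182 mm ahead of it and the grasp point (between the pads) lies 164 mm ahead of it; z points along the fingers, y is the line along which they close (so a half turn about z gives the same grasp; the last joint's range is limited). The gripper opens to 87 mm and grips with 3 to 60 N. Pads are 19 mm wide; open, the fingers measure 117 mm over their backs; the gripper's body (75 mm by 190 mm) begins 51 mm behind the grasp point.
Start: joints at [73.23, 18.392, -4.016, 83.108, 1.295, 78.541, -3.26], TCP at [0.196, -0.62, 0.405] pointing down, gripper open.
Joint ranges: [-163.93, 163.93], [-17.29, 119.83], [-79.2, 71.16], [3.27, 140.29], [-89.18, 269.18], [5.43, 117.66], [-154.24, 154.24]. Speed limits (degrees/s): [147.25, 147.25, 180, 180, 180, 180, 180].

INTERFACE

Orientations are given as [roll, pitch, yaw] about the fixed x, y, z axes, in that order (R = Rz(yaw) Ry(pitch) Rx(roll)).
In Python, from cell import env gives the robot as it stands.
- The arm moves only by the tool servo_tool, never from a script. Its argument "plan" is a list of rows, each an object with "xyz": the shift along the tool's x, y, z in cm, a list of three; "twist": the turn, a rotation vector about the tool's x, y, z in degrees, a list of three; "jaw": the closure, from 0 (fully open) to 1 (shut). In form: [{"xyz": [x, y, z], "twist": [wx, wy, wz], "jaw": jaw}, ...]. A call has 1 to 10 rows; each row is the pose to reach, as a shift and turn from the pose commanded when the call began, along the tool's axes at that moment; what a row does not reach only later rows make up. A row lasts 1/12 s, in which the tool goes at most 41.7 mm and 7.16 degrees, less where a joint would pass 70% of its speed; a pose out of reach is approached as far as the arm can. A call with a gripper value outside its range is refused whole. The fingers move at their own pace and stop on an object; "newtons" is the grip in N (left out, the last holds). Time passes only in rows, so rows that repeat a pose let the fingers close. It gives the time, the measured TCP pose, the force, the opening and the grip force at its end, in the units of the state.
- env.get_obs(): the state, without advancing time (a new reading comes with each control period).
- env.read_camera(name): name is "scene" or "top"; returns a dict with "img" (384x512x3 uint8, red, green, blue), "camera_matrix" (3x3 intrinsics, pixels), "R" (3x3) and "t" (3): a world point X has camera coordinates R X + t. Camera axes: x right, y down, z forward; pixel columns grow to the right and rows downward; lengths in m; the calibration is good to about 2 mm. A picture is of the moment at which its call begins. There is no depth.
- env.sign_off(): hands the job in; it is judged then, once.
The state is a dict: "time_s": time; "qpos": joint angles; "joint_velocities": joint speeds; "effort": joint torques, N m; "tool_pos": TCP position; "tool_rot": TCP orientation; "force": force on the tool from outside, world axes, zero at the start; "wrist_torque": the same for the moment, N m; "grip_width": finger opening in m; "grasp_force": force on a finger pad.
Only numpy, scipy, OpenCV 4.12 (cv2) and the standard library are available. Lean on these libraries where they do the work, as an engineer would, in place of code of your own. Each camera call takes 0.05 s, during which the arm holds its last target. There are 200 camera calls.

TASK

Set up the heel-stamping jig: lift the keeper's latch over its bump and draw the comb keeper fully back, take every stamping die off its hook on the rack and seat each upright in a pocket of the carrier, then slide the keeper home over the dies with its latch dropped behind the bump. Seat the heel block flat in its nest, round end away from the robot, and turn the depth dial until the pointer stands at the long index mark; these two may be done at any time. Leave the jar, the hammer and the tin where they are.

Things in the scene. Friction and masses are not known exactly. Their poses are not given: they have to be found in the camera images.
- jig: Heel-stamping jig, fixed: grey plate 310 x 310 mm, top 20 mm above the bench. Origin on the bench; x to its far side, y to its left seen from the robot; turned up to 0.13 rad. Across its middle the dark die carrier (66 mm in x, 292 mm in y, top at 36 mm) with four pockets; nearer the robot the heel nest (left) and depth dial (right); behind the carrier the sliding comb keeper.
- seat1 (a point): Centre of the floor of die pocket 1 (counted from the left), at (0, 105, 28) mm in the jig's frame. Pocket 49 mm square, sides along the jig's axes, 8 mm deep, mouth slightly chamfered. Pockets are alike and 70 mm apart; any die fits any pocket. The shut comb keeper overhangs all of them.
- seat2 (a point): Centre of the floor of die pocket 2 (counted from the left), at (0, 35, 28) mm in the jig's frame. Pocket 49 mm square, sides along the jig's axes, 8 mm deep, mouth slightly chamfered. Pockets are alike and 70 mm apart; any die fits any pocket. The shut comb keeper overhangs all of them.
- seat3 (a point): Centre of the floor of die pocket 3 (counted from the left), at (0, -35, 28) mm in the jig's frame. Pocket 49 mm square, sides along the jig's axes, 8 mm deep, mouth slightly chamfered. Pockets are alike and 70 mm apart; any die fits any pocket. The shut comb keeper overhangs all of them.
- seat4 (a point): Centre of the floor of die pocket 4 (counted from the left), at (0, -105, 28) mm in the jig's frame. Pocket 49 mm square, sides along the jig's axes, 8 mm deep, mouth slightly chamfered. Pockets are alike and 70 mm apart; any die fits any pocket. The shut comb keeper overhangs all of them.
- keeper (a joint): Travel of the steel comb keeper, m: 0 = home (fingers over the pockets, 3 mm above the feet of seated dies), 0.055 = fully drawn back along the jig's +x, away from the robot, pockets clear. About 2 N friction. At home a 9 mm high brass bump behind the latch pin blocks it until the latch is lifted.
- latch (a joint): Height of the keeper's latch pin, m: 0 = down, 0.018 = stop. It rides on the keeper, drops by its own weight (200 g) and must be up more than 10 mm (12 to 15 is good) to pass the bump either way. It can drop fully with the keeper within 2 mm of home or beyond 23 mm.
- latch_knob (a point): Centre of the latch's black round knob: 26 mm diameter, 28 mm tall, upright axis. With keeper and latch at 0 it is at (75, 0, 94) mm in the jig's frame; it moves with both joints. Gripped here, the keeper can be lifted free and slid.
- die1: Stamping die, 280 g, may be absent; all alike. Origin: centre of underside, z up. Brass foot 46 x 46 x 12 mm; steel shank 8 mm (x) by 26 mm (y), z = 12 to 82 mm, with a window 16 mm wide (y), z = 42 to 76 mm, that hangs on a hook; square wooden handle 24 x 24 mm, z = 82 to 118 mm. Hangs with its x along the rack's x, the window's top edge on the hook.
- die2: Stamping die, 280 g, may be absent; all alike. Origin: centre of underside, z up. Brass foot 46 x 46 x 12 mm; steel shank 8 mm (x) by 26 mm (y), z = 12 to 82 mm, with a window 16 mm wide (y), z = 42 to 76 mm, that hangs on a hook; square wooden handle 24 x 24 mm, z = 82 to 118 mm. Hangs with its x along the rack's x, the window's top edge on the hook.
- die3: Stamping die, 280 g, may be absent; all alike. Origin: centre of underside, z up. Brass foot 46 x 46 x 12 mm; steel shank 8 mm (x) by 26 mm (y), z = 12 to 82 mm, with a window 16 mm wide (y), z = 42 to 76 mm, that hangs on a hook; square wooden handle 24 x 24 mm, z = 82 to 118 mm. Hangs with its x along the rack's x, the window's top edge on the hook.
- die4: Stamping die, 280 g, may be absent; all alike. Origin: centre of underside, z up. Brass foot 46 x 46 x 12 mm; steel shank 8 mm (x) by 26 mm (y), z = 12 to 82 mm, with a window 16 mm wide (y), z = 42 to 76 mm, that hangs on a hook; square wooden handle 24 x 24 mm, z = 82 to 118 mm. Hangs with its x along the rack's x, the window's top edge on the hook.
- rack: Die rack, fixed: wooden bar along its y, top 164 mm up, on posts at y = +-155 mm. Origin on the bench; x away from the robot, turned up to 0.13 rad. Hooks of 6 mm wire at y = +-37.5, +-112.5 mm, axis 152 mm up, run from the bar to -x and end at x = -56 mm, tip turned up to 169 mm. Dies hang near x = -36 mm: raise one 15 to 26 mm, then draw it 35 mm or more to -x.
- heel: Loose boot-heel block of brown layered leather board, 160 g, 66 x 56 x 40 mm (x, y, z). Origin: centre of its underside, z up. D-shaped in plan: flat end at x = -33 mm, semicircular end (radius 28 mm) reaching x = +33 mm.
- heel_round (a point): Point at the tip of the heel's round end, at its underside, (33, 0, 0) mm in the heel's frame.
- nest (a point): Centre of the floor of the D-shaped heel nest on the jig, at (-95, 75, 20) mm in the jig's frame; a low aluminium fence 8 mm high and 8 mm thick around it, 3 mm clear of the heel all round.
- nest_round (a point): Where the tip of the heel's round end belongs, (33, 0, 0) mm from the nest's centre along the jig's axes: round end away from the robot.
- dial (a joint): Angle of the depth dial, rad, growing clockwise seen from above, 0 to 3.0. At 0 the pointer looks along the jig's +y (left); at 1.571 it looks along +x (away from the robot) at the index mark. Turns with light friction and stays.
- dial_grip (a point): On the dial's upright axis, 51 mm above the bench, at the height to grip: a black bar 46 mm long, 16 mm wide, between 35 and 63 mm above the bench, at (-95, -85) mm in the jig's frame. The bar lies along the pointer. It stands on a round base of 40 mm radius, top 30 mm above the bench.
- dial_pointer (a point): Tip of the dial's white pointer, 33 mm from the axis.
- dial_index (a point): Index mark: the one long, heavy black mark (14 mm) on the dial's scale, among short thin ticks, 36 mm from the axis.
- glue_jar: Bystander: jar, 68 mm diameter, 85 mm tall, origin centre of underside.
- mallet: Bystander: hammer lying on the bench behind the rack.
- tack_tin: Bystander: tin, 60 mm diameter, 35 mm tall, origin centre of underside.
There are look-alikes about, which are no part of the job. What is shaped like the die3 but black or blue is not meant.

How it is judged:
By the outcome, as a careful person would: the job done as asked, in the order asked, and still so for the second after the job is handed in, with the robot touching nothing.
Of die1, die2, die3, die4 only 2 to 4 are there at a start; the rules pass over those that are not, and their reading is None.
At some moment in a run one of heel may be knocked a few centimetres aside while the robot is not near it.
It also fails if it takes over 210 s, if anything falls off the work surface, if the arm or the gripper's body presses on something with over 40 N, if the wrist force passes 120 N, or if a joint passes its speed limit or range.

## Working session

There is one attempt and no reset: what is moved stays moved. The work goes in short steps, Python scripts to look and compute and a tool call to move; the robot and the scene stay as the last step left them, time stands still between calls to the robot, and variables do not carry over. Pictures are saved under pics/ and viewed, at most 14 in all, crops included, and the job is handed in when it is done.

Besides the shell and the picture viewer there is one more tool, called after "Emit:" as name(argument=value, ...) on one line, values as JSON. servo_tool: Moves the arm, as the interface text tells. Its arguments: {"type":"object","properties":{"plan":{"type":"array","items":{"type":"object","properties":{"xyz":{"type":"array","items":{"type":"number"}},"twist":{"type":"array","items":{"type":"number"}},"jaw":{"type":"number"}}}},"newtons":{"type":"number"}},"required":["plan"]}

```bash
ls; mkdir -p pics
python3 - <<'E'
from cell import env
import cv2,json
for n in("scene","top"):
    c=env.read_camera(n); cv2.imwrite(f"pics/{n}0.png",cv2.resize(c["img"][:,:,::-1],(800,600),interpolation=cv2.INTER_CUBIC))
    print(n,c["camera_matrix"].tolist(),c["R"].round(4).tolist(),c["t"].round(4).tolist())
o=env.get_obs();print(o)
E
```

```text
pics
scene [[476.8952066425044, 0.0, 260.7268874161164], [0.0, 476.8952066425044, 191.48825372110133], [0.0, 0.0, 1.0]] [[-0.7429, 0.6694, -0.0052], [0.5165, 0.5683, -0.6405], [-0.4258, -0.4785, -0.7679]] [0.3828, -0.2519, 1.7371]
top [[478.7908505300962, 0.0, 254.73692904504017], [0.0, 478.7908505300962, 192.40031056357586], [0.0, 0.0, 1.0]] [[-0.0017, -1.0, 0.0023], [-0.9975, 0.0016, -0.0711], [0.0711, -0.0024, -0.9975]] [0.0229, 0.5298, 1.5776]
{'time_s': 0.1, 'qpos': array([73.23093825, 18.43491838, -4.01714586, 83.16805603,  1.29268073,
       78.53843648, -3.26085723]), 'joint_velocities': array([-0.03833278, -0.10594921, -0.10241395, -0.15800815, -0.1375617 ,
       -0.02385413,  0.04211377]), 'effort': array([ 1.98481735e-04, -4.92572665e+01, -4.05599149e-01, -3.13396955e+01,
       -6.41958090e-02,  3.94604774e-02,  6.51775986e-05]), 'tool_pos': array([ 0.1962298 , -0.6194876 ,  0.40376835]), 'tool_rot': array([-1.79903695e+02,  2.55230786e-03,  1.75788736e+01]), 'force': array([-0.51478925,  0.97176499,  0.18048153]), 'wrist_torque': array([-0.03462632, -0.00573809,  0.0086341 ]), 'grasp_force': 0.0, 'grip_width': 0.08714279038815764}
```

View pics/scene0.png

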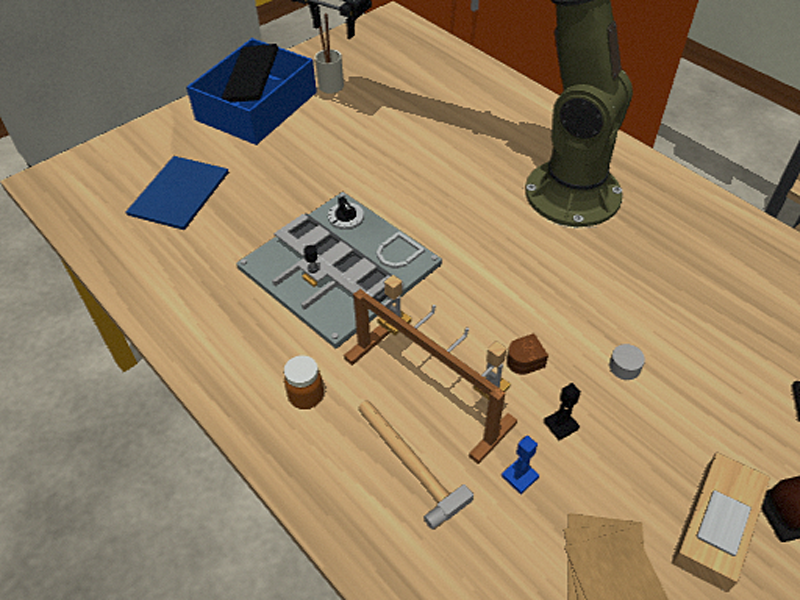

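View pics/top0.png

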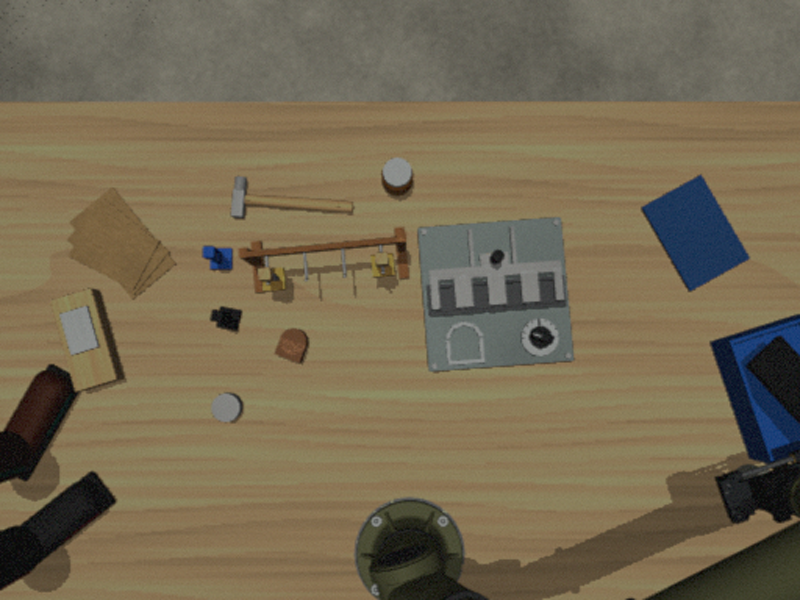

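The scene view shows two yellow-footed dies on the outer hooks (scene px ~(395,310) and (495,370)), with the heel loose in front of the rack. In the top view the jig is at about (495,295), the rack bar runs from (245,253) to (405,235), and the heel is at (292,345). I'll enlarge crops to measure them.

```bash
cat > h.py <<'E'
import numpy as np,cv2
from cell import env
from scipy.optimize import least_squares
def cam(n): return env.read_camera(n)
def crop(c,u0,v0,u1,v1,s,name):
    im=cv2.resize(c["img"][v0:v1,u0:u1,::-1],None,fx=s,fy=s,interpolation=cv2.INTER_CUBIC); cv2.imwrite("pics/"+name,im)
def ray(c,uv,z):
    """pixel -> world point on plane z"""
    R,t=np.array(c["R"]),np.array(c["t"]); d=R.T@np.linalg.solve(c["camera_matrix"],[uv[0],uv[1],1]); o=-R.T@t
    return o+d*(z-o[2])/d[2]
def proj(c,X):
    p=(np.array(c["R"])@np.asarray(X,float).T).T+c["t"]; p=p@np.array(c["camera_matrix"]).T
    return p[:,:2]/p[:,2:]
def fit(c,pts,uv,x0):
    """pose (x,y,yaw) of body points seen at pixels"""
    def T(p): 
        s,k=np.sin(p[2]),np.cos(p[2]); return np.array([[k*a-s*b+p[0],s*a+k*b+p[1],z] for a,b,z in pts])
    r=least_squares(lambda p:(proj(c,T(p))-uv).ravel(),x0); return r.x,np.abs(r.fun).max(),T
E
python3 - <<'E'
from h import *
c=cam("top")
crop(c,262,134,372,244,5.4,"jig.png")
crop(c,150,142,266,238,6.2,"rack.png")
E
```

```text
(no output)
```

View pics/jig.png

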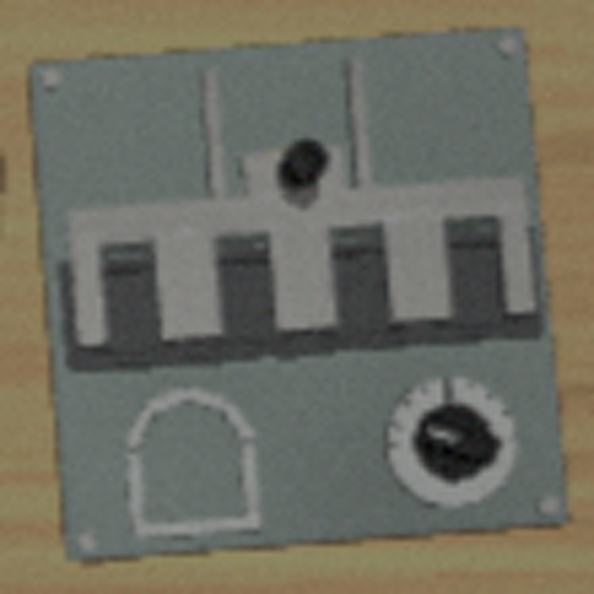

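View pics/rack.png

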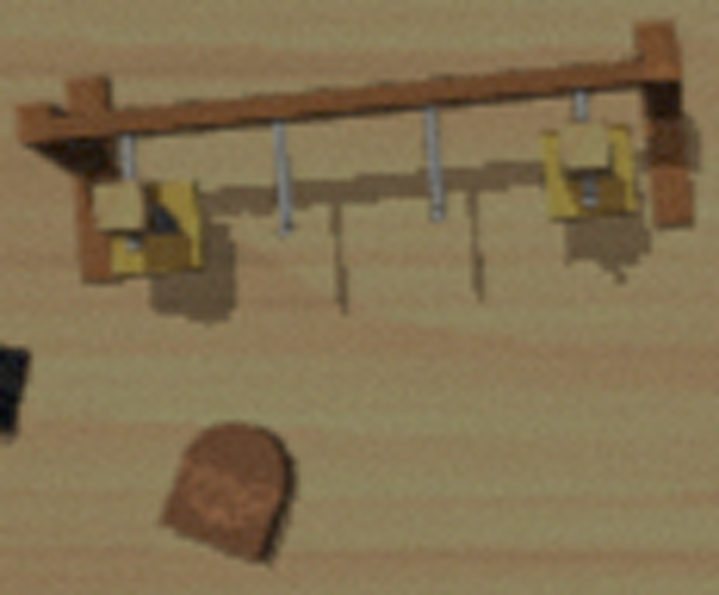

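```bash
cat >> h.py <<'E'
def unc(p,u0,v0,s): return (np.array(p,float)+.5)/s-.5+np.array([u0,v0])
def heelfit(c,x0=None):
    R,t=None,None
    im=c["img"].astype(int); r,g,b=im[...,0],im[...,1],im[...,2]
    return None
E
python3 - <<'E'
from h import *
c=cam("top")
uv=unc([(30,62),(523,28),(567,522),(70,562)],262,134,5.4)
J=[(.155,.155,.02),(.155,-.155,.02),(-.155,-.155,.02),(-.155,.155,.02)]
p,e,T=fit(c,J,uv,[.5,-.2,0]);print("jig",p.round(4),e)
def at(q):
    k,s=np.cos(p[2]),np.sin(p[2]); return np.array([k*q[0]-s*q[1]+p[0],s*q[0]+k*q[1]+p[1],q[2]])
chk=[at(q) for q in [(.075,0,.108),(-.095,-.085,.03),(-.062,.075,.028),(-.095,-.085,.063)]]
print("knobtop,dialbase,nest tip,dialtop in crop",((proj(c,chk)-[262,134]+.5)*5.4-.5).round())
uv=unc([(288,233),(437,217),(120,207),(585,147)],150,142,6.2)
R=[(-.056,.0375,.169),(-.056,-.0375,.169),(-.036,.1125,.197),(-.036,-.1125,.197)]
p2,e2,T2=fit(c,R,uv,[.6,.2,0]);print("rack",p2.round(4),e2, ((proj(c,T2(p2))-[150,142]+.5)*6.2-.5).round().tolist())
for n,q in zip("LR",T2(p2)[2:]):print("die",n,q.round(4))
uv=unc([(162,522),(266,562)],150,142,6.2)
print("heel corners z=.04/.0",ray(c,uv[0],.04).round(4),ray(c,uv[1],.0).round(4))
# heel silhouette fit
im=c["img"].astype(int)[200:240,165:205];d=im[...,0]-im[...,2];print(im[20,5:30:3].tolist(), im[3,3].tolist())
a=np.linspace(-np.pi/2,np.pi/2,15)
pl=[(-.033,.028),(-.033,-.028)]+[(.005+.028*np.cos(x),.028*np.sin(x)) for x in a]
B=[(x,y,z) for x,y in pl for z in(0,.04)]
g=c["img"][...,1].astype(int); S=8
sub=cv2.resize(c["img"][205:236,172:202],None,fx=S,fy=S,interpolation=cv2.INTER_CUBIC).astype(int)
m=(sub[...,1]<85).astype(np.uint8)
n,l,st,_=cv2.connectedComponentsWithStats(m);k=1+np.argmax(st[1:,4]);m=(l==k).astype(np.uint8);print(m.sum())
from scipy.optimize import minimize
def rast(q):
    s,k=np.sin(q[2]),np.cos(q[2]); W=[(k*x-s*y+q[0],s*x+k*y+q[1],z) for x,y,z in B]
    uv=(proj(c,W)-[172,205]+.5)*S-.5; o=np.zeros_like(m); cv2.fillConvexPoly(o,cv2.convexHull((uv*16).astype(np.int32)),1,shift=4);return o
f=lambda q:-(rast(q)&m).sum()/(rast(q)|m).sum()
h0=np.r_[ray(c,unc([(235,490)],150,142,6.2)[0],.02)[:2],-.35]
best=min((minimize(f,h0+[0,0,d],method="Nelder-Mead",options=dict(initial_simplex=[h0+[.01,.01,d],h0+[-.01,.0,d],h0+[0,-.01,d+.2],h0+[0,0,d-.2]])) for d in(-.1,0,.1)),key=lambda r:r.fun)
print("heel",best.x.round(4),best.fun)
E
```

```text
jig [ 0.5454 -0.1846  0.0733] 0.6151460534948683
knobtop,dialbase,nest tip,dialtop in crop [[307. 152.]
 [451. 434.]
 [186. 400.]
 [462. 433.]]
rack [0.6192 0.1704 0.1254] 0.3509105116437752 [[287.0, 234.0], [439.0, 215.0], [119.0, 207.0], [585.0, 148.0]]
die L [0.5694 0.2775 0.197 ]
die R [0.5975 0.0543 0.197 ]
heel corners z=.04/.0 [0.4192 0.2809 0.04  ] [0.3976 0.2309 0.    ]
[[142, 128, 91], [141, 128, 91], [140, 128, 91], [111, 79, 52], [110, 80, 57], [106, 72, 42], [116, 78, 54], [113, 74, 46], [102, 69, 48]] [141, 128, 93]
21220
heel [ 0.4649  0.2631 -1.4355] 533065859665064.1<stdin>:29: RuntimeWarning: overflow encountered in scalar negative
```

The jig crop shows plate corners at (30,62), (523,28), (567,522) and (70,562), the knob at (304,158) and the long dial mark at (447,388). The rack crop shows hook tips at (288,233) and (437,217), handle tops at (120,207) and (585,147), and heel corners at (162,522) and (266,562). The predicted knob and dial sit about 3 mm off, so I'll add the scene view.

Run:
```python
from h import *
c=cam("scene")
crop(c,148,118,288,222,5.7,"jigs.png")
crop(c,212,170,356,278,5.5,"racks.png")
```

```text
(no output)
```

View pics/jigs.png

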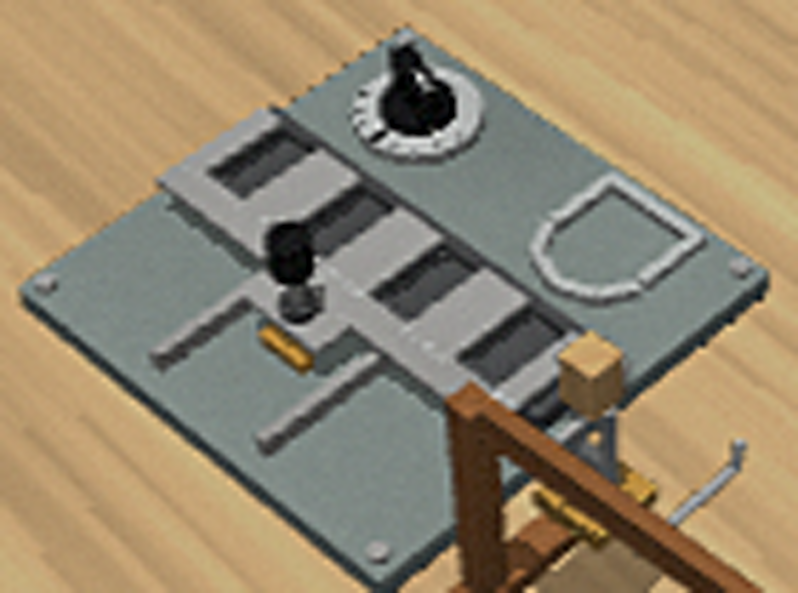

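View pics/racks.png

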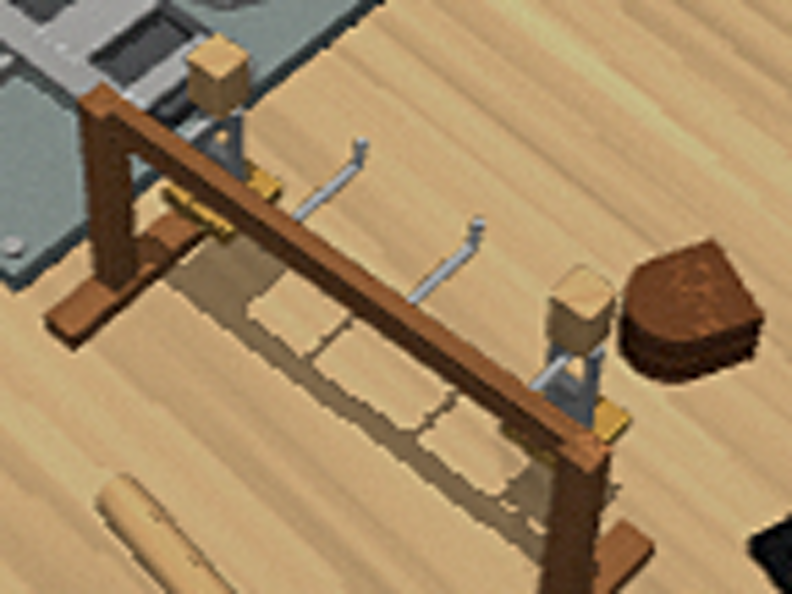

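```bash
cat > m.py <<'E'
from h import *
ct,cs=cam("top"),cam("scene")
S=lambda s:[(s,s,.022),(s,-s,.022),(-s,-s,.022),(-s,s,.022)]
rest=[(.155,.155,.02),(.155,-.155,.02),(-.155,-.155,.02),(-.155,.155,.02),(.075,0,.108),(-.095,-.085,.03),(-.139,.114,.028),(-.139,.036,.028)]
U=lambda L,*a:unc(L,*a)
top=U([(50,78),(508,46),(549,505),(88,542),(30,62),(523,28),(567,522),(70,562),(307,157),(453,442),(137,535),(260,526)],262,134,5.4)
sc=U([(377,552),(45,284),(405,37),(739,267),(380,575),(22,293),(405,30),(768,272),(291,234),(418,110),(705,238),(612,176)],148,118,5.7)
def W(p):
    s,k=np.sin(p[2]),np.cos(p[2]); return np.array([[k*a-s*b+p[0],s*a+k*b+p[1],z] for a,b,z in S(p[3])+rest])
def res(p,w):
    r=[]
    if w!="s": r.append(proj(ct,W(p))-top)
    if w!="t": r.append(proj(cs,W(p))-sc)
    return np.vstack(r)
for w in("t","s","ts"):
    q=least_squares(lambda p:res(p,w).ravel(),[.545,-.185,.07,.14],loss="soft_l1",f_scale=.3).x
    print(w,q.round(4));print(res(q,w).round(1).tolist())
# rack from both: hook tips, handle tops
RP=[(-.056,.0375,.169),(-.056,-.0375,.169),(-.036,.1125,.197),(-.036,-.1125,.197)]
rt=U([(288,233),(437,217),(120,207),(585,147)],150,142,6.2)
rs=U([(478,224),(361,145),(582,289),(219,57)],212,170,5.5)
def W2(p):
    s,k=np.sin(p[2]),np.cos(p[2]); return np.array([[k*a-s*b+p[0],s*a+k*b+p[1],z] for a,b,z in RP])
for w in("t","s","ts"):
    f=lambda p:np.vstack(([proj(ct,W2(p))-rt] if w!="s" else [])+([proj(cs,W2(p))-rs] if w!="t" else []))
    q=least_squares(lambda p:f(p).ravel(),[.62,.17,.12]).x
    print("rack",w,q.round(4),f(q).round(1).tolist());print(W2(q)[2:].round(4).tolist())
# triangulate handle tops
for i in(2,3):
    x=least_squares(lambda X:np.r_[(proj(ct,[X])-rt[i]).ravel(),(proj(cs,[X])-rs[i]).ravel()],[.58,.15,.19]);print("handle",x.x.round(4),x.fun.round(1))
E
python3 m.py
```

```text
t [ 0.5446 -0.1852  0.075   0.1426]
[[0.0, 0.7], [-0.0, 0.2], [0.3, 0.2], [-0.2, -0.0], [-0.3, 0.4], [0.4, -0.3], [0.9, 0.5], [-0.3, 0.3], [0.0, -0.6], [-0.1, -1.2], [-0.6, -0.5], [0.2, -0.6]]
s [ 0.5482 -0.1796  0.0755  0.1423]
[[0.7, 0.0], [0.2, -0.4], [0.2, 0.3], [0.6, 0.0], [0.0, 1.2], [-1.1, -1.5], [0.4, -1.4], [0.9, -0.5], [-1.7, 1.1], [-0.9, 0.2], [-0.4, 0.1], [-1.0, -0.4]]
ts [ 0.5454 -0.1839  0.0739  0.1427]
[[-0.3, 0.4], [-0.3, -0.0], [-0.1, 0.0], [-0.6, -0.3], [-0.6, 0.1], [0.1, -0.5], [0.4, 0.3], [-0.8, 0.0], [-0.3, -0.9], [-0.5, -1.4], [-1.0, -0.7], [-0.2, -0.9], [0.4, -1.1], [-0.0, -1.6], [0.1, -0.7], [0.4, -1.0], [-0.3, -0.2], [-1.2, -2.7], [0.3, -2.4], [0.6, -1.6], [-1.9, -0.1], [-1.0, -0.8], [-0.7, -0.9], [-1.2, -1.5]]
rack t [0.6192 0.1704 0.1254] [[-0.2, 0.2], [0.4, -0.3], [-0.2, -0.0], [0.1, 0.1]]
[[0.5694, 0.2775, 0.197], [0.5975, 0.0543, 0.197]]
rack s [0.6247 0.1764 0.1279] [[0.1, -0.5], [-0.4, -0.3], [0.5, 0.9], [-0.3, -0.3]]
[[0.5747, 0.2834, 0.197], [0.6034, 0.0602, 0.197]]
rack ts [0.6216 0.173  0.1255] [[-1.1, -0.6], [-0.5, -1.1], [-1.0, -0.8], [-0.8, -0.7], [0.1, -1.8], [-0.3, -1.6], [0.3, -0.5], [-0.1, -1.6]]
[[0.5718, 0.2801, 0.197], [0.6, 0.0569, 0.197]]
handle [0.57   0.278  0.1912] [ 0. -0.  0.  0.]
handle [0.5987 0.055  0.188 ] [-0.1  0.1 -0.2 -0. ]
```

The scene crop shows the dial base centred at (418,110), the knob top at (291,234) and plate corners at (22,293), (405,30), (768,272) and (380,575). The rack scene crop shows handle tops at (219,57) and (582,289) and hook tips at (361,145) and (478,224). I'll trust the top camera most and start with the dial.

```bash
cat > g.py <<'E'
from h import *
JIG=np.array([.5455,-.1845,.0748]); RACK=np.array([.620,.1712,.1255])
def at(F,q):
    s,k=np.sin(F[2]),np.cos(F[2]); return np.array([k*q[0]-s*q[1]+F[0],s*q[0]+k*q[1]+F[1],q[2]])
def mv(P,yaw=None,o=None,tag=""):
    """print xyz(cm)/twist(deg) to bring grasp point to P with tool yaw (deg)"""
    o=o or env.get_obs(); y=o["tool_rot"][2]; a=np.radians(y)
    if yaw is None: yaw=y
    d=np.asarray(P)+[0,0,.164]-o["tool_pos"]; d*=100
    k,s=np.cos(a),np.sin(a)
    print(tag,"xyz",np.round([k*d[0]+s*d[1],s*d[0]-k*d[1],-d[2]],2).tolist(),"twist z",round(-((yaw-y+180)%360-180),1))
def st():
    o=env.get_obs(); print("t",round(o["time_s"],2),"grasp",(o["tool_pos"]-[0,0,.164]).round(4),"rot",o["tool_rot"].round(2),"F",o["force"].round(1),"w",round(o["grip_width"],4),"q",o["qpos"].round(0))
E
python3 - <<'E'
from g import *
jy=np.degrees(JIG[2]);print(jy,np.degrees(RACK[2]))
st(); D=at(JIG,(-.095,-.085,.051)); print(D)
mv(D+[0,0,.09],jy+69); mv(D,jy+69)
E
```

```text
4.285724307578558 7.190620328891831
t 0.35 grasp [ 0.1963 -0.6196  0.2405] rot [-179.98    0.     17.58] F [-0.1  0.2 -0.6] w 0.0869 q [73. 18. -4. 83.  1. 79. -3.]
[ 0.45711771 -0.2763617   0.051     ]
 xyz [35.23, -24.85, 9.95] twist z -55.7
 xyz [35.23, -24.85, 18.95] twist z -55.7
```

Emit:
servo_tool(plan=[{"xyz":[35.2,-24.9,10],"twist":[0,0,-7],"jaw":0.3},{"xyz":[35.2,-24.9,10],"twist":[0,0,-14],"jaw":0.3},{"xyz":[35.2,-24.9,10],"twist":[0,0,-21],"jaw":0.3},{"xyz":[35.2,-24.9,10],"twist":[0,0,-28],"jaw":0.3},{"xyz":[35.2,-24.9,10],"twist":[0,0,-35],"jaw":0.3},{"xyz":[35.2,-24.9,10],"twist":[0,0,-42],"jaw":0.3},{"xyz":[35.2,-24.9,10],"twist":[0,0,-49],"jaw":0.3},{"xyz":[35.2,-24.9,10],"twist":[0,0,-55.7],"jaw":0.3},{"xyz":[35.2,-24.9,10],"twist":[0,0,-55.7],"jaw":0.3},{"xyz":[35.2,-24.9,10],"twist":[0,0,-55.7],"jaw":0.3}])

```text
time_s: 1.18
tool_pos: [0.4421, -0.2944, 0.3105]
tool_rot: [180.0, 0.0, 73.3]
force: [1.0, -1.0, 0.0]
grip_width: 0.0605
grasp_force: 0.0
```

Emit:
servo_tool(plan=[{"xyz":[0,0,0],"twist":[0,0,0],"jaw":0.3},{"xyz":[0,0,0],"twist":[0,0,0],"jaw":0.3}])

```text
time_s: 1.35
tool_pos: [0.4429, -0.2933, 0.3103]
tool_rot: [-180.0, -0.0, 73.6]
force: [-0.8, -0.2, -0.1]
grip_width: 0.061
grasp_force: 0.0
```

Run:
```python
from g import *
jy=np.degrees(JIG[2]);st(); D=at(JIG,(-.095,-.085,.051)); mv(D,jy+69)
c=cam("top"); a=c["img"][175:235,320:380,::-1]
c2=cam("scene"); b=c2["img"][100:160,200:260,::-1]
cv2.imwrite("pics/d1.png",cv2.resize(np.hstack([a,b]),None,fx=6.5,fy=6.5,interpolation=cv2.INTER_CUBIC))
```

```text
t 1.35 grasp [ 0.4429 -0.2933  0.1463] rot [-1.7997e+02 -4.0000e-02  7.3640e+01] F [-0.8 -0.2 -0.1] w 0.061 q [ 54.   9. -25. 106.   4.  65.  11.]
 xyz [2.03, 0.89, 9.53] twist z 0.4
```

View pics/d1.png

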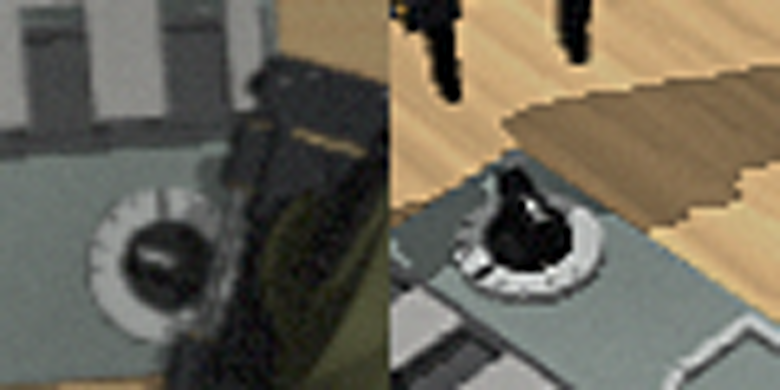

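The crop shows the white pointer running left from the dial centre, from about (170,270) to (140,255), roughly 25° past jig +y, and the heavy index mark straight ahead at (163,200). The gripper is beside it, so I'll go down onto the bar.

Emit:
servo_tool(plan=[{"xyz":[2,0.9,0],"twist":[0,0,0.4],"jaw":0.3},{"xyz":[2,0.9,3],"twist":[0,0,0.4],"jaw":0.3},{"xyz":[2,0.9,6],"twist":[0,0,0.4],"jaw":0.3},{"xyz":[2,0.9,8],"twist":[0,0,0.4],"jaw":0.3},{"xyz":[2,0.9,9.5],"twist":[0,0,0.4],"jaw":0.3},{"xyz":[2,0.9,9.5],"twist":[0,0,0.4],"jaw":0.3}])

```text
time_s: 1.95
tool_pos: [0.4544, -0.2816, 0.2141]
tool_rot: [-179.9, 0.0, 72.7]
force: [0.1, 0.6, 0.4]
grip_width: 0.0609
grasp_force: 0.0
```

Emit:
servo_tool(newtons=6, plan=[{"xyz":[0,0,0],"twist":[0,0,0],"jaw":0.5},{"xyz":[0,0,0],"twist":[0,0,0],"jaw":0.6},{"xyz":[0,0,0],"twist":[0,0,0],"jaw":0.7},{"xyz":[0,0,0],"twist":[0,0,0],"jaw":0.8},{"xyz":[0,0,0],"twist":[0,0,0],"jaw":0.9},{"xyz":[0,0,0],"twist":[0,0,0],"jaw":1},{"xyz":[0,0,0],"twist":[0,0,0],"jaw":1}])

```text
time_s: 2.53
tool_pos: [0.4541, -0.2803, 0.2158]
tool_rot: [-179.8, 0.1, 72.8]
force: [-5.2, -0.9, 3.0]
grip_width: 0.0465
grasp_force: 6.0
```

Run:
```python
from g import *
st(); D=at(JIG,(-.095,-.085,.051)); print(D)
c2=cam("scene"); print(proj(c2,[[.4429,-.2933,.1283]]), env.get_obs()["wrist_torque"])
```

```text
t 2.53 grasp [ 0.4541 -0.2803  0.0518] rot [-1.7977e+02  9.0000e-02  7.2810e+01] F [-5.2 -0.9  3. ] w 0.0465 q [ 51.  16. -25. 110.   8.  55.   5.]
[ 0.45711771 -0.2763617   0.051     ]
[[217.77063895 109.93064043]] [0.05408039 1.17190855 0.04725833]
```

Emit:
servo_tool(plan=[{"xyz":[0.2,0.2,0],"twist":[0,0,0],"jaw":0.3},{"xyz":[0.2,0.2,-0.6],"twist":[0,0,0],"jaw":0.3},{"xyz":[0.2,0.2,-0.6],"twist":[0,0,0],"jaw":0.3},{"xyz":[0.2,0.2,-0.6],"twist":[0,0,0],"jaw":0.3}])

```text
time_s: 2.92
tool_pos: [0.4588, -0.2785, 0.2227]
tool_rot: [179.8, 0.0, 72.9]
force: [0.0, 0.2, 0.3]
grip_width: 0.0592
grasp_force: 0.0
```

Emit:
servo_tool(newtons=6, plan=[{"xyz":[0,0,0],"twist":[0,0,0],"jaw":0.5},{"xyz":[0,0,0],"twist":[0,0,0],"jaw":0.6},{"xyz":[0,0,0],"twist":[0,0,0],"jaw":0.7},{"xyz":[0,0,0],"twist":[0,0,0],"jaw":0.8},{"xyz":[0,0,0],"twist":[0,0,0],"jaw":0.9},{"xyz":[0,0,0],"twist":[0,0,0],"jaw":1},{"xyz":[0,0,0],"twist":[0,0,0],"jaw":1}])

```text
time_s: 3.5
tool_pos: [0.4576, -0.2781, 0.2214]
tool_rot: [-179.8, 0.0, 72.9]
force: [-7.6, 1.4, 4.6]
grip_width: 0.0223
grasp_force: 3.7
```

Run:
```python
from g import *
st()
```

```text
t 3.5 grasp [ 0.4576 -0.2781  0.0574] rot [-1.7984e+02  1.0000e-02  7.2880e+01] F [-7.6  1.4  4.6] w 0.0223 q [ 51.  16. -25. 110.   8.  56.   5.]
```

Emit:
servo_tool(newtons=12, plan=[{"xyz":[0,0,0],"twist":[0,0,0],"jaw":1},{"xyz":[0,0,0],"twist":[0,0,0],"jaw":1},{"xyz":[0,0,0],"twist":[0,0,0],"jaw":1},{"xyz":[0,0,0],"twist":[0,0,0],"jaw":1}])

```text
time_s: 3.83
tool_pos: [0.4557, -0.2777, 0.2209]
tool_rot: [-179.5, -0.0, 72.8]
force: [-9.8, 3.3, 7.5]
grip_width: 0.016
grasp_force: 12.0
```

Run:
```python
from g import *
st()
```

```text
t 3.83 grasp [ 0.4557 -0.2777  0.0569] rot [-1.7948e+02 -1.0000e-02  7.2840e+01] F [-9.8  3.3  7.5] w 0.016 q [ 51.  16. -25. 110.   8.  56.   5.]
```

Emit:
servo_tool(plan=[{"xyz":[0,-0.2,-0.1],"twist":[0,0,0],"jaw":1},{"xyz":[0,-0.2,-0.1],"twist":[0,0,7],"jaw":1},{"xyz":[0,-0.2,-0.1],"twist":[0,0,14],"jaw":1},{"xyz":[0,-0.2,-0.1],"twist":[0,0,21],"jaw":1},{"xyz":[0,-0.2,-0.1],"twist":[0,0,28],"jaw":1},{"xyz":[0,-0.2,-0.1],"twist":[0,0,35],"jaw":1},{"xyz":[0,-0.2,-0.1],"twist":[0,0,42],"jaw":1},{"xyz":[0,-0.2,-0.1],"twist":[0,0,49],"jaw":1},{"xyz":[0,-0.2,-0.1],"twist":[0,0,56],"jaw":1},{"xyz":[0,-0.2,-0.1],"twist":[0,0,63],"jaw":1}])

```text
time_s: 4.67
tool_pos: [0.4546, -0.2771, 0.221]
tool_rot: [-179.8, 0.3, 9.5]
force: [-4.3, 1.2, -3.4]
grip_width: 0.0161
grasp_force: 12.0
```

Emit:
servo_tool(plan=[{"xyz":[0,0,0],"twist":[0,0,5.6],"jaw":1},{"xyz":[0,0,0],"twist":[0,0,5.6],"jaw":1},{"xyz":[0,0,0],"twist":[0,0,5.6],"jaw":1}])

```text
time_s: 4.92
tool_pos: [0.4546, -0.2771, 0.221]
tool_rot: [-179.8, 0.3, 4.4]
force: [-5.0, 1.1, -3.9]
grip_width: 0.0159
grasp_force: 12.0
```

Run:
```python
from g import *
st()
```

```text
t 4.92 grasp [ 0.4546 -0.2771  0.057 ] rot [-179.84    0.29    4.43] F [-5.   1.1 -3.9] w 0.0159 q [ 43.  15. -16. 111.   5.  55. -61.]
```

Emit:
servo_tool(plan=[{"xyz":[0,0,0],"twist":[0,0,0],"jaw":0.4},{"xyz":[0,0,0],"twist":[0,0,0],"jaw":0.4},{"xyz":[0,0,0],"twist":[0,0,0],"jaw":0.4},{"xyz":[0,0,-4],"twist":[0,0,0],"jaw":0.4},{"xyz":[0,0,-8],"twist":[0,0,0],"jaw":0.4},{"xyz":[0,0,-11],"twist":[0,0,0],"jaw":0.4},{"xyz":[0,0,-11],"twist":[0,0,0],"jaw":0.4}])

```text
time_s: 5.5
tool_pos: [0.4591, -0.2787, 0.3407]
tool_rot: [179.5, -0.7, 4.4]
force: [1.3, 0.2, -0.3]
grip_width: 0.05
grasp_force: 0.0
```

```bash
sed -i 's/^JIG=.*/JIG=np.array([.5445,-.1852,.075]); RACK=np.array([.6192,.1704,.1254])/' g.py
python3 - <<'E'
from g import *
st(); mv(at(JIG,(.075,0,.094)),4.3)
E
```

```text
t 5.5 grasp [ 0.4591 -0.2787  0.1767] rot [179.49  -0.69   4.35] F [ 1.3  0.2 -0.3] w 0.05 q [ 43.   8. -16. 104.   2.  68. -59.]
 xyz [16.72, -8.66, 8.27] twist z 0.1
```

Emit:
servo_tool(plan=[{"xyz":[4,-2.1,0],"twist":[0,0,0],"jaw":0.4},{"xyz":[8,-4.2,0],"twist":[0,0,0],"jaw":0.4},{"xyz":[12,-6.3,0],"twist":[0,0,0],"jaw":0.4},{"xyz":[15,-8,0],"twist":[0,0,0],"jaw":0.4},{"xyz":[16.7,-8.7,0],"twist":[0,0,0],"jaw":0.4},{"xyz":[16.7,-8.7,0],"twist":[0,0,0],"jaw":0.4},{"xyz":[16.7,-8.7,2],"twist":[0,0,0],"jaw":0.4},{"xyz":[16.7,-8.7,2],"twist":[0,0,0],"jaw":0.4},{"xyz":[16.7,-8.7,2],"twist":[0,0,0],"jaw":0.4}])

```text
time_s: 6.25
tool_pos: [0.6156, -0.1793, 0.3117]
tool_rot: [-180.0, 0.1, 4.2]
force: [-1.5, -0.3, 0.4]
grip_width: 0.052
grasp_force: 0.0
```

Run:
```python
from g import *
st(); mv(at(JIG,(.075,0,.094)),4.3)
```

```text
t 6.25 grasp [ 0.6156 -0.1793  0.1477] rot [-1.7999e+02  1.3000e-01  4.2400e+00] F [-1.5 -0.3  0.4] w 0.052 q [ 30.  22. -21.  90.   8.  69. -78.]
 xyz [0.37, 0.06, 5.37] twist z -0.1
```

Emit:
servo_tool(newtons=25, plan=[{"xyz":[0.4,0,2],"twist":[0,0,0],"jaw":0.4},{"xyz":[0.4,0,4],"twist":[0,0,0],"jaw":0.4},{"xyz":[0.4,0,5.4],"twist":[0,0,0],"jaw":0.4},{"xyz":[0.4,0,5.4],"twist":[0,0,0],"jaw":0.5},{"xyz":[0.4,0,5.4],"twist":[0,0,0],"jaw":0.65},{"xyz":[0.4,0,5.4],"twist":[0,0,0],"jaw":0.8},{"xyz":[0.4,0,5.4],"twist":[0,0,0],"jaw":1},{"xyz":[0.4,0,5.4],"twist":[0,0,0],"jaw":1},{"xyz":[0.4,0,5.4],"twist":[0,0,0],"jaw":1},{"xyz":[0.4,0,5.4],"twist":[0,0,0],"jaw":1}])

```text
time_s: 7.08
tool_pos: [0.6208, -0.1786, 0.26]
tool_rot: [179.9, -0.1, 4.3]
force: [0.1, -0.4, 3.8]
grip_width: 0.025
grasp_force: 25.0
```

Run:
```python
from g import *
st(); mv(at(JIG,(.075,0,.094)),4.3)
```

```text
t 7.08 grasp [ 0.6208 -0.1786  0.096 ] rot [ 1.7991e+02 -1.2000e-01  4.2600e+00] F [ 0.1 -0.4  3.8] w 0.025 q [ 30.  25. -20.  93.  10.  64. -79.]
 xyz [-0.16, 0.08, 0.2] twist z -0.0
```

Emit:
servo_tool(plan=[{"xyz":[0,0,-0.7],"twist":[0,0,0],"jaw":1},{"xyz":[0,0,-1.4],"twist":[0,0,0],"jaw":1},{"xyz":[0,0,-1.4],"twist":[0,0,0],"jaw":1},{"xyz":[0,0,-1.4],"twist":[0,0,0],"jaw":1}])

```text
time_s: 7.42
tool_pos: [0.6208, -0.1786, 0.2734]
tool_rot: [179.9, -0.1, 4.3]
force: [4.3, -2.6, -2.0]
grip_width: 0.0251
grasp_force: 25.0
```

Run:
```python
from g import *
st()
```

```text
t 7.42 grasp [ 0.6208 -0.1786  0.1094] rot [ 1.7992e+02 -1.2000e-01  4.2600e+00] F [ 4.3 -2.6 -2. ] w 0.0251 q [ 30.  24. -20.  92.   9.  65. -79.]
```

Emit:
servo_tool(plan=[{"xyz":[0.8,0,0],"twist":[0,0,0],"jaw":1},{"xyz":[1.6,0,0],"twist":[0,0,0],"jaw":1},{"xyz":[2.4,0,0],"twist":[0,0,0],"jaw":1},{"xyz":[3.2,0,0],"twist":[0,0,0],"jaw":1},{"xyz":[4,0,0],"twist":[0,0,0],"jaw":1},{"xyz":[4.7,0,0],"twist":[0,0,0],"jaw":1},{"xyz":[5.3,0,0],"twist":[0,0,0],"jaw":1},{"xyz":[5.7,0,0],"twist":[0,0,0],"jaw":1},{"xyz":[5.7,0,0],"twist":[0,0,0],"jaw":1}])

```text
time_s: 8.17
tool_pos: [0.677, -0.1745, 0.2714]
tool_rot: [180.0, 0.3, 4.3]
force: [-4.8, -4.8, -2.9]
grip_width: 0.0253
grasp_force: 25.0
```

Run:
```python
from g import *
st()
```

```text
t 8.17 grasp [ 0.677  -0.1745  0.1074] rot [179.98   0.27   4.26] F [-4.8 -4.8 -2.9] w 0.0253 q [ 27.  31. -20.  83.  11.  68. -81.]
```

Emit:
servo_tool(plan=[{"xyz":[0,0,0.7],"twist":[0,0,0],"jaw":1},{"xyz":[0,0,1.2],"twist":[0,0,0],"jaw":1},{"xyz":[-0.1,0,1.2],"twist":[0,0,0],"jaw":0.4},{"xyz":[-0.1,0,1.2],"twist":[0,0,0],"jaw":0.4},{"xyz":[-0.1,0,1.2],"twist":[0,0,0],"jaw":0.4},{"xyz":[-0.1,0,-3],"twist":[0,0,0],"jaw":0.4},{"xyz":[-0.1,0,-7],"twist":[0,0,0],"jaw":0.4},{"xyz":[-0.1,0,-11],"twist":[0,0,0],"jaw":0.4},{"xyz":[-0.1,0,-15],"twist":[0,0,0],"jaw":0.4},{"xyz":[-0.1,0,-15],"twist":[0,0,0],"jaw":0.4}])

```text
time_s: 9.0
tool_pos: [0.6782, -0.172, 0.4343]
tool_rot: [179.8, -1.0, 4.4]
force: [0.9, -0.6, 2.2]
grip_width: 0.052
grasp_force: 0.0
```

Run:
```python
from g import *
st(); P=at(RACK,(-.036,-.1125,.180)); print(P); mv(P+[0,0,.06],7.2);
```

```text
t 9.0 grasp [ 0.6782 -0.172   0.2703] rot [179.82  -1.     4.38] F [ 0.9 -0.6  2.2] w 0.052 q [ 27.  25. -21.  72.   9.  83. -79.]
[0.59755324 0.0542808  0.18      ]
 xyz [-6.32, -23.18, 3.03] twist z -2.8
```

Emit:
servo_tool(plan=[{"xyz":[-6.3,-23.2,2],"twist":[0,0,-2.8],"jaw":0.4},{"xyz":[-6.3,-23.2,2],"twist":[0,0,-2.8],"jaw":0.4},{"xyz":[-6.3,-23.2,2],"twist":[0,0,-2.8],"jaw":0.4},{"xyz":[-6.3,-23.2,2],"twist":[0,0,-2.8],"jaw":0.4},{"xyz":[-6.3,-23.2,2],"twist":[0,0,-2.8],"jaw":0.4},{"xyz":[-6.3,-23.2,2],"twist":[0,0,-2.8],"jaw":0.4},{"xyz":[-6.3,-23.2,2],"twist":[0,0,-2.8],"jaw":0.4},{"xyz":[-6.3,-23.2,2],"twist":[0,0,-2.8],"jaw":0.4},{"xyz":[-6.3,-23.2,2],"twist":[0,0,-2.8],"jaw":0.4},{"xyz":[-6.3,-23.2,2],"twist":[0,0,-2.8],"jaw":0.4}])

```text
time_s: 9.83
tool_pos: [0.5967, 0.0516, 0.4028]
tool_rot: [180.0, -0.0, 7.0]
force: [0.3, -0.7, 0.5]
grip_width: 0.0522
grasp_force: 0.0
```

Run:
```python
from g import *
st(); P=at(RACK,(-.036,-.1125,.180)); mv(P,7.2)
c=cam("scene"); crop(c,212,130,332,220,6.5,"r1.png")
```

```text
t 9.83 grasp [0.5967 0.0516 0.2388] rot [ 1.7999e+02 -5.0000e-02  6.9800e+00] F [ 0.3 -0.7  0.5] w 0.0522 q [ 16.  14. -28.  90.   7.  77. -96.]
 xyz [0.12, -0.26, 5.88] twist z -0.2
```

View pics/r1.png

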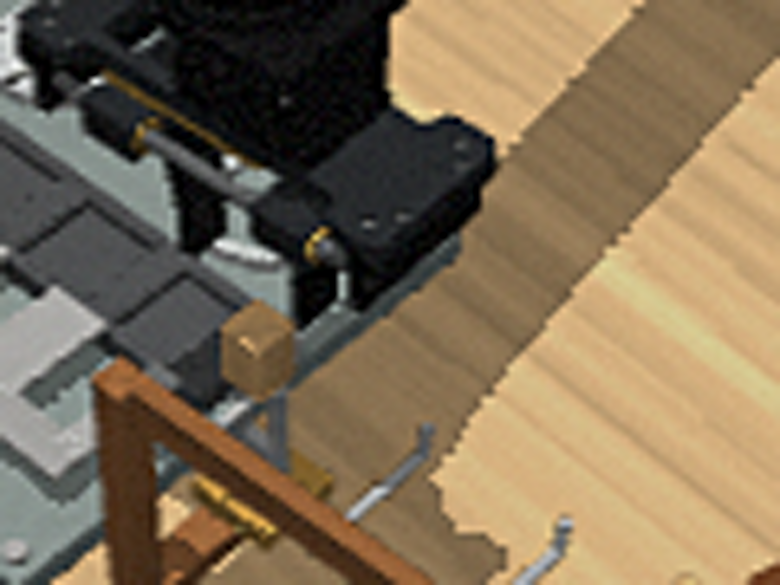

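The picture shows the keeper drawn back with the pockets clear. The open fingers at (200,240) and (315,310) are centred above the right die's handle at (257,330).

Emit:
servo_tool(newtons=25, plan=[{"xyz":[0.1,-0.3,2],"twist":[0,0,-0.2],"jaw":0.4},{"xyz":[0.1,-0.3,4],"twist":[0,0,-0.2],"jaw":0.4},{"xyz":[0.1,-0.3,5.8],"twist":[0,0,-0.2],"jaw":0.4},{"xyz":[0.1,-0.3,5.8],"twist":[0,0,-0.2],"jaw":0.5},{"xyz":[0.1,-0.3,5.8],"twist":[0,0,-0.2],"jaw":0.6},{"xyz":[0.1,-0.3,5.8],"twist":[0,0,-0.2],"jaw":0.7},{"xyz":[0.1,-0.3,5.8],"twist":[0,0,-0.2],"jaw":0.8},{"xyz":[0.1,-0.3,5.8],"twist":[0,0,-0.2],"jaw":1},{"xyz":[0.1,-0.3,5.8],"twist":[0,0,-0.2],"jaw":1}])

```text
time_s: 10.63
tool_pos: [0.5972, 0.0557, 0.3459]
tool_rot: [180.0, -0.1, 7.3]
force: [0.1, -0.5, 2.3]
grip_width: 0.0239
grasp_force: 24.9
```

Emit:
servo_tool(plan=[{"xyz":[0,0,0],"twist":[0,0,0],"jaw":1},{"xyz":[0,0,0],"twist":[0,0,0],"jaw":1}])

```text
time_s: 10.8
tool_pos: [0.5971, 0.0557, 0.3458]
tool_rot: [180.0, -0.1, 7.3]
force: [0.3, -1.1, 4.6]
grip_width: 0.0236
grasp_force: 24.9
```

Run:
```python
from g import *
st()
```

```text
t 10.8 grasp [0.5971 0.0557 0.1818] rot [ 1.7996e+02 -1.3000e-01  7.2700e+00] F [ 0.3 -1.1  4.6] w 0.0236 q [ 15.  16. -28.  94.   8.  71. -97.]
```

Emit:
servo_tool(plan=[{"xyz":[0,0,-1],"twist":[0,0,0],"jaw":1},{"xyz":[0,0,-2],"twist":[0,0,0],"jaw":1},{"xyz":[0,0,-2],"twist":[0,0,0],"jaw":1},{"xyz":[0,0,-2],"twist":[0,0,0],"jaw":1}])

```text
time_s: 11.13
tool_pos: [0.5968, 0.056, 0.3653]
tool_rot: [180.0, -0.1, 7.3]
force: [-0.1, -1.0, -2.1]
grip_width: 0.0241
grasp_force: 24.9
```

Run:
```python
from g import *
st()
```

```text
t 11.13 grasp [0.5968 0.056  0.2013] rot [ 1.80e+02 -6.00e-02  7.29e+00] F [-0.1 -1.  -2.1] w 0.0241 q [ 16.  16. -28.  93.   8.  73. -96.]
```

Emit:
servo_tool(plan=[{"xyz":[-1.5,0,0],"twist":[0,0,0],"jaw":1},{"xyz":[-3,0,0],"twist":[0,0,0],"jaw":1},{"xyz":[-4.5,0,0],"twist":[0,0,0],"jaw":1},{"xyz":[-6,0,0],"twist":[0,0,0],"jaw":1},{"xyz":[-6,0,0],"twist":[0,0,0],"jaw":1},{"xyz":[-6,1,-1.5],"twist":[0,0,0],"jaw":1},{"xyz":[-6,4,-3],"twist":[0,0,1],"jaw":1},{"xyz":[-6,7,-3],"twist":[0,0,3],"jaw":1},{"xyz":[-6,9,-3],"twist":[0,0,3],"jaw":1},{"xyz":[-6,9,-3],"twist":[0,0,3],"jaw":1}])

```text
time_s: 11.97
tool_pos: [0.5493, -0.0473, 0.3943]
tool_rot: [179.8, 0.0, 3.8]
force: [-0.6, -0.8, -2.3]
grip_width: 0.0239
grasp_force: 25.0
```

Run:
```python
from g import *
st(); mv(at(JIG,(0,.105,.131)),4.3)
```

```text
t 11.97 grasp [ 0.5493 -0.0473  0.2303] rot [179.8    0.     3.81] F [-0.6 -0.8 -2.3] w 0.0239 q [ 24.   8. -24.  98.   4.  75. -87.]
 xyz [-1.48, 3.23, 9.93] twist z -0.5
```

Emit:
servo_tool(plan=[{"xyz":[-1.5,3.2,2],"twist":[0,0,-0.5],"jaw":1},{"xyz":[-1.5,3.2,5],"twist":[0,0,-0.5],"jaw":1},{"xyz":[-1.5,3.2,7.5],"twist":[0,0,-0.5],"jaw":1},{"xyz":[-1.5,3.2,7.5],"twist":[0,0,-0.5],"jaw":1},{"xyz":[-1.5,3.2,7.5],"twist":[0,0,-0.5],"jaw":1},{"xyz":[-1.5,3.2,7.5],"twist":[0,0,-0.5],"jaw":1}])

```text
time_s: 12.47
tool_pos: [0.5369, -0.0734, 0.3209]
tool_rot: [180.0, -0.1, 4.8]
force: [0.5, -0.0, -1.6]
grip_width: 0.0238
grasp_force: 25.0
```

Run:
```python
from g import *
st(); mv(at(JIG,(0,.105,.131)),4.3)
a=cam("top")["img"][150:210,268:328,::-1]; b=cam("scene")["img"][140:200,190:250,::-1]
cv2.imwrite("pics/p1.png",cv2.resize(np.hstack([a,b]),None,fx=6.5,fy=6.5,interpolation=cv2.INTER_CUBIC))
```

```text
t 12.47 grasp [ 0.5369 -0.0734  0.1569] rot [ 1.80e+02 -1.10e-01  4.84e+00] F [ 0.5 -0.  -1.6] w 0.0238 q [ 26.  10. -23. 104.   4.  67. -84.]
 xyz [-0.09, 0.7, 2.59] twist z 0.5
```

View pics/p1.png

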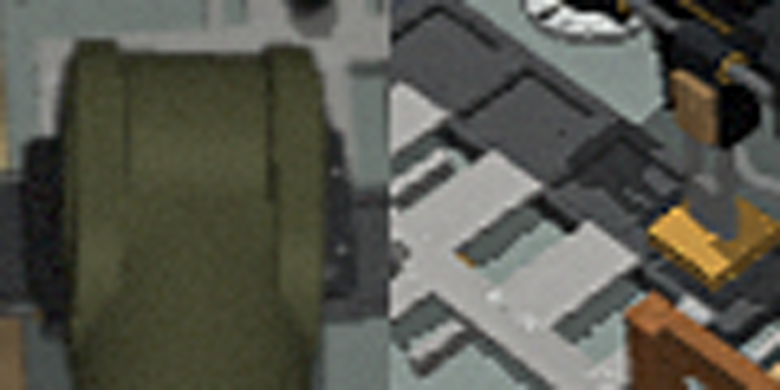

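The scene half shows the die held upright over the left pocket, with its foot corner at (650,232); the arm hides the top view. I'll correct by 7 mm and lower it by feel.

Emit:
servo_tool(plan=[{"xyz":[-0.1,0.7,0.3],"twist":[0,0,0.5],"jaw":1},{"xyz":[-0.1,0.7,0.8],"twist":[0,0,0.5],"jaw":1},{"xyz":[-0.1,0.7,1.3],"twist":[0,0,0.5],"jaw":1},{"xyz":[-0.1,0.7,1.3],"twist":[0,0,0.5],"jaw":1},{"xyz":[-0.1,0.7,1.3],"twist":[0,0,0.5],"jaw":1}])

```text
time_s: 12.98
tool_pos: [0.5354, -0.0811, 0.306]
tool_rot: [-180.0, 0.1, 4.3]
force: [0.2, 0.9, -1.8]
grip_width: 0.0235
grasp_force: 25.0
```

Run:
```python
from g import *
st(); mv(at(JIG,(0,.105,.131)),4.3)
```

```text
t 12.98 grasp [ 0.5354 -0.0811  0.142 ] rot [-1.7998e+02  6.0000e-02  4.2800e+00] F [ 0.2  0.9 -1.8] w 0.0235 q [ 26.  11. -22. 105.   4.  65. -83.]
 xyz [0.13, -0.05, 1.1] twist z -0.0
```

Emit:
servo_tool(plan=[{"xyz":[0.1,-0.05,0.1],"twist":[0,0,0],"jaw":1},{"xyz":[0.1,-0.05,0.3],"twist":[0,0,0],"jaw":1},{"xyz":[0.1,-0.05,0.5],"twist":[0,0,0],"jaw":1},{"xyz":[0.1,-0.05,0.6],"twist":[0,0,0],"jaw":1},{"xyz":[0.1,-0.05,0.6],"twist":[0,0,0],"jaw":1}])

```text
time_s: 13.4
tool_pos: [0.5371, -0.0804, 0.3032]
tool_rot: [179.9, -0.1, 4.3]
force: [-4.7, 0.8, 10.1]
grip_width: 0.024
grasp_force: 25.0
```

Run:
```python
from g import *
st(); print(env.get_obs()["wrist_torque"].round(2))
```

```text
t 13.4 grasp [ 0.5371 -0.0804  0.1392] rot [ 1.7995e+02 -8.0000e-02  4.2900e+00] F [-4.7  0.8 10.1] w 0.024 q [ 26.  11. -22. 105.   5.  65. -84.]
[0.25 1.11 0.05]
```

Emit:
servo_tool(plan=[{"xyz":[-0.1,0,-0.1],"twist":[0,0,0],"jaw":1},{"xyz":[-0.2,0,0],"twist":[0,0,0],"jaw":1},{"xyz":[-0.2,0,0.1],"twist":[0,0,0],"jaw":1},{"xyz":[-0.2,0,0.2],"twist":[0,0,0],"jaw":1},{"xyz":[-0.2,0,0.2],"twist":[0,0,0],"jaw":1}])

```text
time_s: 13.82
tool_pos: [0.5358, -0.0804, 0.3029]
tool_rot: [179.9, -0.3, 4.3]
force: [-5.5, 0.4, 19.8]
grip_width: 0.0233
grasp_force: 25.0
```

Run:
```python
from g import *
st(); print(env.get_obs()["wrist_torque"].round(2))
```

```text
t 13.82 grasp [ 0.5358 -0.0804  0.1389] rot [179.9   -0.27   4.29] F [-5.5  0.4 19.8] w 0.0233 q [ 26.  11. -22. 105.   5.  64. -84.]
[0.38 1.22 0.01]
```

Emit:
servo_tool(plan=[{"xyz":[-0.1,0,-0.3],"twist":[0,0,0],"jaw":1},{"xyz":[-0.2,0,-0.2],"twist":[0,0,0],"jaw":1},{"xyz":[-0.2,0,-0.1],"twist":[0,0,0],"jaw":1},{"xyz":[-0.2,0,0],"twist":[0,0,0],"jaw":1},{"xyz":[-0.2,0,0],"twist":[0,0,0],"jaw":1}])

```text
time_s: 14.23
tool_pos: [0.5336, -0.0807, 0.3027]
tool_rot: [179.9, -0.2, 4.3]
force: [-6.2, 0.5, 22.1]
grip_width: 0.0238
grasp_force: 25.0
```

Run:
```python
from g import *
st(); print(env.get_obs()["wrist_torque"].round(2))
```

```text
t 14.23 grasp [ 0.5336 -0.0807  0.1387] rot [179.91  -0.23   4.28] F [-6.2  0.5 22.1] w 0.0238 q [ 26.  11. -22. 106.   5.  64. -84.]
[0.32 1.41 0.01]
```

Run:
```python
from g import *
c=cam("scene"); JS=np.array([.5482,-.1796,.0755])
u0,v0,s=204,150,10
im=cv2.resize(c["img"][v0:v0+56,u0:u0+76,::-1],None,fx=s,fy=s,interpolation=cv2.INTER_CUBIC)
for col,h,z,cx in(((0,0,255),.0245,.036,0),((255,255,0),.023,.048,0)):
    q=proj(c,[at(JS,(a*h+cx,.105+b*h,z)) for a,b in((1,1),(1,-1),(-1,-1),(-1,1))])
    q=((q-[u0,v0]+.5)*s-.5); print(q.round().tolist())
    if z==.036: cv2.polylines(im,[q.astype(np.int32)],True,col,1)
cv2.imwrite("pics/p2.png",im)
```

```text
[[354.0, 382.0], [246.0, 301.0], [355.0, 218.0], [464.0, 296.0]]
[[353.0, 351.0], [250.0, 275.0], [354.0, 197.0], [456.0, 271.0]]
```

View pics/p2.png

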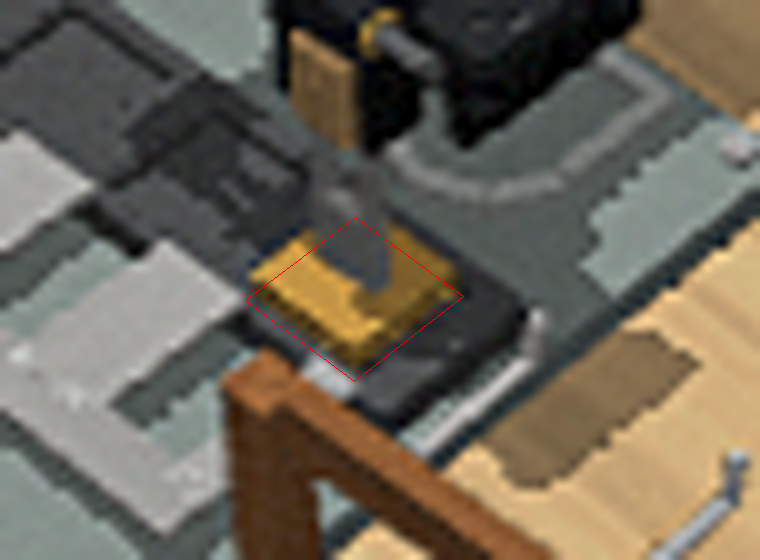

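The crop shows the die foot resting on the carrier top, with foot-top corners at about (250,275), (350,345) and (457,275). The carrier end corners are at about (525,310) and (385,415). I'll measure the offset relative to the carrier.

Run:
```python
from g import *
c=cam("scene"); JS=np.array([.5482,-.1796,.0755]); u0,v0,s=204,150,10
def cp(P):return ((proj(c,P)-[u0,v0]+.5)*s-.5).round().tolist()
print("carrier end", cp([at(JS,(-.033,.146,.036)),at(JS,(.033,.146,.036))]))
print("pocket2 corners",cp([at(JS,(a*.0245,.035+b*.0245,.036)) for a,b in((1,1),(1,-1),(-1,-1),(-1,1))]))
print("nest tip outer",cp([at(JS,(-.051,.075,.028))]),"nest corner",cp([at(JS,(-.139,.114,.028))]), "screw",cp([at(JS,(-.1427,.1427,.022))]))
print("px per mm x,y", (np.array(cp([at(JS,(.01,.105,.036)),at(JS,(0,.115,.036))]))-cp([at(JS,(0,.105,.036))]))/10)
im=cv2.resize(c["img"][150:190,204:244,::-1],None,fx=15,fy=15,interpolation=cv2.INTER_CUBIC);im=cv2.convertScaleAbs(im,alpha=1.8,beta=10);cv2.imwrite("pics/p3.png",im)
```

```text
carrier end [[520.0, 308.0], [372.0, 425.0]]
pocket2 corners [[200.0, 267.0], [96.0, 189.0], [206.0, 109.0], [310.0, 185.0]]
nest tip outer [[402.0, 182.0]] nest corner [[673.0, 99.0]] screw [[744.0, 149.0]]
px per mm x,y [[-2.3  1.8]
 [ 2.2  1.7]]
```

View pics/p3.png

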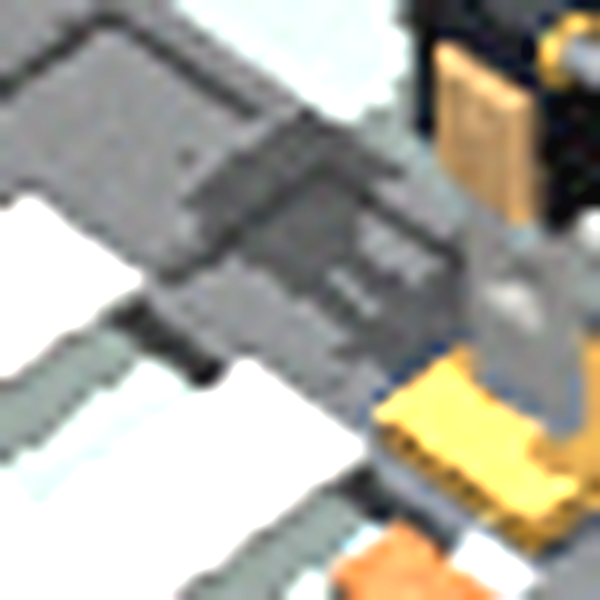

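The brightened crop shows pocket 2's near corner at (310,165), matching the scene-fit prediction within 1 px. The foot's left and bottom corners are at (378,412) and (530,515), so the die looks tilted with its far edge up on the rim. I'll lift it and fit the foot outline by code.

Emit:
servo_tool(plan=[{"xyz":[0,0,-0.5],"twist":[0,0,0],"jaw":1},{"xyz":[0,0,-1.5],"twist":[0,0,0],"jaw":1},{"xyz":[0,0,-1.5],"twist":[0,0,0],"jaw":1},{"xyz":[0,0,-1.5],"twist":[0,0,0],"jaw":1}])

```text
time_s: 14.67
tool_pos: [0.5326, -0.081, 0.3134]
tool_rot: [180.0, -0.0, 4.3]
force: [0.7, 0.3, -1.9]
grip_width: 0.0234
grasp_force: 25.0
```

```bash
cat > foot.py <<'E'
from g import *
from scipy.optimize import minimize
from scipy.spatial.transform import Rotation as Ro
JS=np.array([.5482,-.1796,.0755]); S=8
def foot(seat,verbose=True):
    c=cam("scene"); o=env.get_obs()
    g=o["tool_pos"]-[0,0,.164]; off=np.r_[JS[:2]-JIG[:2],0]   # camera bias
    b0=g+off-[0,0,.103]
    ctr=proj(c,[b0+[0,0,.006]])[0].round().astype(int); u0,v0=ctr-22
    sub=cv2.resize(c["img"][v0:v0+44,u0:u0+44],None,fx=S,fy=S,interpolation=cv2.INTER_CUBIC)
    h=cv2.cvtColor(sub,cv2.COLOR_RGB2HSV); m=((h[...,0]>14)&(h[...,0]<28)&(h[...,1]>150)).astype(np.uint8)
    n,l,s,_=cv2.connectedComponentsWithStats(m); k=1+np.argmax(s[1:,4]); hull=cv2.convexHull(cv2.findContours((l==k).astype(np.uint8),0,1)[0][0])
    m=np.zeros_like(m); cv2.fillConvexPoly(m,hull,1)
    B=np.array([(a*.023,b*.023,z) for a in(1,-1) for b in(1,-1) for z in(0,.012)])-[0,0,.103]
    def rast(q):
        W=Ro.from_euler("xyz",[q[3],q[4],JIG[2]+q[2]]).apply(B)+g+off+[q[0],q[1],0]
        uv=(proj(c,W)-[u0,v0]+.5)*S-.5; r=np.zeros_like(m); cv2.fillConvexPoly(r,cv2.convexHull((uv*16).astype(np.int32)),1,shift=4); return r
    f=lambda q:1-float((rast(q)&m).sum())/float((rast(q)|m).sum())+2*(q[3]**2)+.5*q[2]**2
    sx=np.vstack([np.zeros(5),np.diag([.004,.004,.06,.05,.1])])-np.array([.001,.001,.01,.01,.02])
    r=minimize(f,np.zeros(5),method="Nelder-Mead",options=dict(initial_simplex=sx,maxiter=1500,xatol=1e-5,fatol=1e-5))
    q=r.x; print("IoUloss",round(f(q),3),"off grasp mm",(q[:2]*1e3).round(1),"yaw,roll,pitch deg",np.degrees(q[2:]).round(1), "mask",m.sum())
    W=Ro.from_euler("xyz",[q[3],q[4],JIG[2]]).apply([0,0,-.103])+g+[q[0],q[1],0]
    print("foot centre",W.round(4),"seat",at(JIG,(0,seat,.028)).round(4))
    return sub,m
if __name__=="__main__":
    import sys
    st(); sub,m=foot(float(sys.argv[1])); cv2.imwrite("pics/foot_dbg.png",np.hstack([sub[:,:,::-1],np.repeat(m[:,:,None]*255,3,2)]))
E
python3 foot.py .105
```

```text
t 14.67 grasp [ 0.5326 -0.081   0.1494] rot [ 1.80e+02 -1.00e-02  4.27e+00] F [ 0.7  0.3 -1.9] w 0.0234 q [ 26.  10. -22. 105.   4.  66. -83.]
IoUloss 0.168 off grasp mm [-1.  -1.5] yaw,roll,pitch deg [-0.3 -0.  -0.7] mask 11275
foot centre [ 0.5327 -0.0824  0.0459] seat [ 0.5366 -0.0805  0.028 ]
```

```bash
for t in 100 120 135; do sed "s/>150)/>$t)/" foot.py > f2.py; echo $t; python3 f2.py .105 | tail -2; done
```

```text
100
IoUloss 0.08 off grasp mm [-0.8 -0.5] yaw,roll,pitch deg [ 0.4 -0.4 -0.8] mask 12606
foot centre [ 0.533  -0.082   0.0458] seat [ 0.5366 -0.0805  0.028 ]
120
IoUloss 0.117 off grasp mm [-0.8 -1. ] yaw,roll,pitch deg [ 0.3 -0.2 -0.8] mask 11986
foot centre [ 0.5328 -0.0822  0.0457] seat [ 0.5366 -0.0805  0.028 ]
135
IoUloss 0.136 off grasp mm [-1.6 -1.1] yaw,roll,pitch deg [ 1.   0.2 -1.6] mask 11680
foot centre [ 0.5336 -0.0814  0.0458] seat [ 0.5366 -0.0805  0.028 ]
```

Emit:
servo_tool(plan=[{"xyz":[0,-0.1,0.6],"twist":[0,0,0],"jaw":1},{"xyz":[0,-0.1,1.15],"twist":[0,0,0],"jaw":1},{"xyz":[0.1,-0.1,1.15],"twist":[0,0,0],"jaw":1},{"xyz":[0.2,-0.1,1.15],"twist":[0,0,0],"jaw":1},{"xyz":[0.3,-0.1,1.15],"twist":[0,0,0],"jaw":1},{"xyz":[0.4,-0.1,1.15],"twist":[0,0,0],"jaw":1},{"xyz":[0.5,-0.1,1.15],"twist":[0,0,0],"jaw":1}])

```text
time_s: 15.45
tool_pos: [0.5371, -0.0795, 0.302]
tool_rot: [-180.0, 0.1, 4.3]
force: [-3.7, 0.8, -0.9]
grip_width: 0.0241
grasp_force: 25.0
```

Emit:
servo_tool(plan=[{"xyz":[0.1,0,0],"twist":[0,0,0],"jaw":1},{"xyz":[0.2,0,0],"twist":[0,0,0],"jaw":1},{"xyz":[0.2,0,0],"twist":[0,0,0],"jaw":1}])

```text
time_s: 15.7
tool_pos: [0.5396, -0.0793, 0.3023]
tool_rot: [180.0, -0.0, 4.3]
force: [-3.0, -0.4, -1.2]
grip_width: 0.0237
grasp_force: 25.0
```

```bash
sed -i "s/>150)/>100)/" foot.py; python3 foot.py .105;  python3 -c "
from g import *
print(env.get_obs()['wrist_torque'].round(2))"
```

```text
t 15.7 grasp [ 0.5396 -0.0793  0.1383] rot [179.99  -0.     4.28] F [-3.  -0.4 -1.2] w 0.0237 q [ 26.  11. -22. 105.   5.  65. -84.]
IoUloss 0.077 off grasp mm [-4.   1.1] yaw,roll,pitch deg [ 1.2 -1.1  1. ] mask 12950
foot centre [ 0.5339 -0.0804  0.0353] seat [ 0.5366 -0.0805  0.028 ]
[0.07 0.88 0.04]
```

Emit:
servo_tool(plan=[{"xyz":[-0.1,0,0.1],"twist":[0,0,0],"jaw":1},{"xyz":[-0.1,0,0.2],"twist":[0,0,0],"jaw":1},{"xyz":[-0.1,0,0.3],"twist":[0,0,0],"jaw":1},{"xyz":[-0.1,0,0.3],"twist":[0,0,0],"jaw":1}])

```text
time_s: 16.08
tool_pos: [0.5387, -0.0796, 0.299]
tool_rot: [180.0, -0.1, 4.3]
force: [-0.7, 0.3, -2.6]
grip_width: 0.0235
grasp_force: 25.0
```

```bash
python3 foot.py .105;  python3 -c "
from g import *
print(env.get_obs()['wrist_torque'].round(2))"
```

```text
t 16.08 grasp [ 0.5387 -0.0796  0.135 ] rot [ 1.7998e+02 -6.0000e-02  4.2700e+00] F [-0.7  0.3 -2.6] w 0.0235 q [ 26.  11. -22. 105.   5.  64. -84.]
IoUloss 0.105 off grasp mm [-2.7 -1.3] yaw,roll,pitch deg [0.9 0.1 1.6] mask 12172
foot centre [ 0.5331 -0.0808  0.0321] seat [ 0.5366 -0.0805  0.028 ]
[-0.1   0.11 -0.04]
```

Emit:
servo_tool(plan=[{"xyz":[0,0,0.1],"twist":[0,0,0],"jaw":1},{"xyz":[0,0,0.2],"twist":[0,0,0],"jaw":1},{"xyz":[0,0,0.3],"twist":[0,0,0],"jaw":1},{"xyz":[0,0,0.4],"twist":[0,0,0],"jaw":1},{"xyz":[0,0,0.4],"twist":[0,0,0],"jaw":1}])

```text
time_s: 16.55
tool_pos: [0.5388, -0.0794, 0.2964]
tool_rot: [180.0, -0.0, 4.3]
force: [-2.3, 0.5, 5.5]
grip_width: 0.0238
grasp_force: 25.0
```

```bash
python3 -c "
from g import *
st();print(env.get_obs()['wrist_torque'].round(2))"
```

```text
t 16.55 grasp [ 0.5388 -0.0794  0.1324] rot [ 1.7997e+02 -5.0000e-02  4.2800e+00] F [-2.3  0.5  5.5] w 0.0238 q [ 26.  12. -22. 105.   5.  64. -84.]
[0.11 0.83 0.04]
```

Emit:
servo_tool(plan=[{"xyz":[-0.05,0,0.1],"twist":[0,0,0],"jaw":1},{"xyz":[-0.05,0,0.25],"twist":[0,0,0],"jaw":1},{"xyz":[-0.05,0,0.25],"twist":[0,0,0],"jaw":1}])

```text
time_s: 16.8
tool_pos: [0.5389, -0.0793, 0.2963]
tool_rot: [179.9, -0.2, 4.3]
force: [-6.0, 1.1, 17.5]
grip_width: 0.0236
grasp_force: 25.0
```

```bash
python3 -c "
from g import *
st();print(env.get_obs()['wrist_torque'].round(2))"
```

```text
t 16.8 grasp [ 0.5389 -0.0793  0.1323] rot [ 1.7992e+02 -1.7000e-01  4.2800e+00] F [-6.   1.1 17.5] w 0.0236 q [ 26.  12. -22. 105.   5.  64. -84.]
[0.26 1.64 0.05]
```

Emit:
servo_tool(plan=[{"xyz":[0,0,-0.25],"twist":[0,0,0],"jaw":1},{"xyz":[0,0,-0.25],"twist":[0,0,0],"jaw":0.5},{"xyz":[0,0,-0.25],"twist":[0,0,0],"jaw":0.4},{"xyz":[0,0,-0.25],"twist":[0,0,0],"jaw":0.4},{"xyz":[0,0,-0.25],"twist":[0,0,0],"jaw":0.4},{"xyz":[0,0,-3],"twist":[0,0,0],"jaw":0.4},{"xyz":[0,0,-7],"twist":[0,0,0],"jaw":0.4},{"xyz":[0,0,-11],"twist":[0,0,0],"jaw":0.4},{"xyz":[0,0,-13],"twist":[0,0,0],"jaw":0.4},{"xyz":[0,0,-13],"twist":[0,0,0],"jaw":0.4}])

```text
time_s: 17.63
tool_pos: [0.5394, -0.0793, 0.4284]
tool_rot: [179.8, -0.6, 4.3]
force: [0.4, 0.2, -0.1]
grip_width: 0.0518
grasp_force: 0.0
```

Run:
```python
from g import *
st(); P=at(RACK,(-.036,.1125,.180)); print(P); mv(P+[0,0,.06],7.2)
```

```text
t 17.63 grasp [ 0.5394 -0.0793  0.2644] rot [179.85  -0.56   4.28] F [ 0.4  0.2 -0.1] w 0.0518 q [ 27.   6. -22.  96.   2.  78. -82.]
[0.56941213 0.27751404 0.18      ]
 xyz [5.66, -35.36, 2.44] twist z -2.9
```

Emit:
servo_tool(plan=[{"xyz":[2,-35.4,0],"twist":[0,0,-2.9],"jaw":0.4},{"xyz":[2,-35.4,0],"twist":[0,0,-2.9],"jaw":0.4},{"xyz":[2,-35.4,0],"twist":[0,0,-2.9],"jaw":0.4},{"xyz":[2,-35.4,0],"twist":[0,0,-2.9],"jaw":0.4},{"xyz":[5.7,-35.4,0],"twist":[0,0,-2.9],"jaw":0.4},{"xyz":[5.7,-35.4,0],"twist":[0,0,-2.9],"jaw":0.4},{"xyz":[5.7,-35.4,0],"twist":[0,0,-2.9],"jaw":0.4},{"xyz":[5.7,-35.4,0],"twist":[0,0,-2.9],"jaw":0.4},{"xyz":[5.7,-35.4,0],"twist":[0,0,-2.9],"jaw":0.4},{"xyz":[5.7,-35.4,0],"twist":[0,0,-2.9],"jaw":0.4}])

```text
time_s: 18.47
tool_pos: [0.5666, 0.285, 0.4209]
tool_rot: [-179.7, 0.1, 7.7]
force: [-0.9, -0.1, -0.4]
grip_width: 0.0523
grasp_force: 0.0
```

Emit:
servo_tool(plan=[{"xyz":[0,0,1],"twist":[0,0,0],"jaw":0.4},{"xyz":[0,0,1],"twist":[0,0,0],"jaw":0.4},{"xyz":[0,0,1],"twist":[0,0,0],"jaw":0.4}])

```text
time_s: 18.72
tool_pos: [0.5688, 0.2757, 0.4108]
tool_rot: [179.9, 0.1, 7.0]
force: [0.7, -0.1, -0.1]
grip_width: 0.0519
grasp_force: 0.0
```

Run:
```python
from g import *
st(); P=at(RACK,(-.036,.1125,.180)); print(P); mv(P,7.2)
c=cam("top"); crop(c,250,134,390,239,5.7,"top2.png")
```

```text
t 18.72 grasp [0.5688 0.2757 0.2468] rot [1.7987e+02 1.4000e-01 7.0400e+00] F [ 0.7 -0.1 -0.1] w 0.0519 q [  -0.   20.  -36.   84.   12.   80. -119.]
[0.56941213 0.27751404 0.18      ]
 xyz [0.09, -0.17, 6.68] twist z -0.2
```

View pics/top2.png

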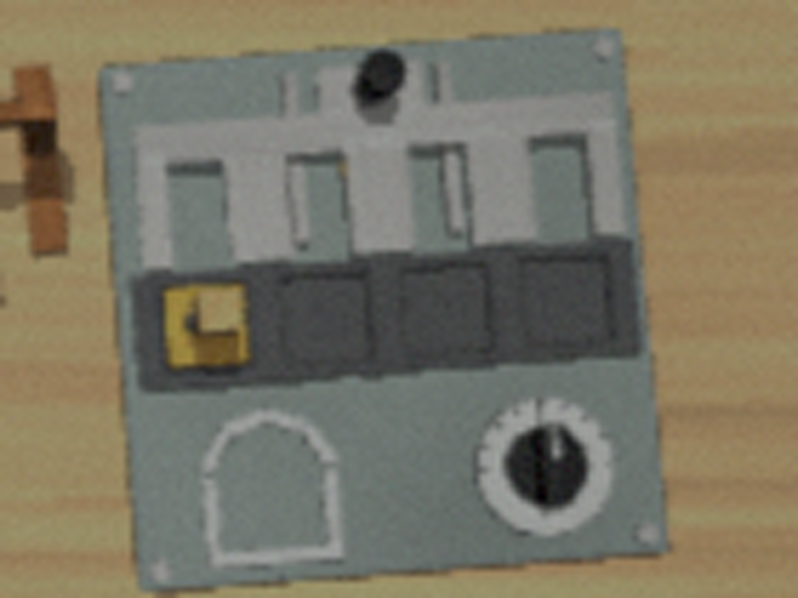

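The top crop shows die 1 upright in pocket 1 (foot centre about (208,325)) and the keeper fully back. The dial pointer points ahead near the long mark at (540,405). Pocket centres read about (327,319), (447,310) and (567,301), which I'll use to refine the jig pose.

Run:
```python
from g import *
c=cam("top"); f=lambda p,z:ray(c,unc([p],250,134,5.7)[0],z)
pts={.035:[(280,280),(368,272),(373,358),(287,365)],-.035:[(400,270),(490,262),(494,350),(405,356)],-.105:[(520,262),(608,255),(611,340),(527,347)]}
for y,L in pts.items():
    m=np.mean([f(p,.036) for p in L],0); print(y,m.round(4),"JIG says",at(JIG,(0,y,.036)).round(4))
print("foot1",np.mean([f(p,.040) for p in[(165,288),(247,283),(250,362),(170,368)]],0).round(4),"handle top",np.mean([f(p,.146) for p in[(200,290),(240,290),(238,330),(200,332)]],0).round(4),at(JIG,(0,.105,.04)).round(4))
print("knob top",f((381,72),.108).round(4),at(JIG,(.13,0,.108)).round(4))
```

```text
0.035 [ 0.5379 -0.1503  0.036 ] JIG says [ 0.5419 -0.1503  0.036 ]
-0.035 [ 0.5432 -0.22    0.036 ] JIG says [ 0.5471 -0.2201  0.036 ]
-0.105 [ 0.548  -0.2892  0.036 ] JIG says [ 0.5524 -0.2899  0.036 ]
foot1 [ 0.534  -0.0811  0.04  ] handle top [ 0.534  -0.0801  0.146 ] [ 0.5366 -0.0805  0.04  ]
knob top [ 0.6699 -0.1736  0.108 ] [ 0.6741 -0.1755  0.108 ]
```

Emit:
servo_tool(newtons=25, plan=[{"xyz":[0.1,-0.2,2],"twist":[0,0,-0.2],"jaw":0.4},{"xyz":[0.1,-0.2,4.5],"twist":[0,0,-0.2],"jaw":0.4},{"xyz":[0.1,-0.2,6.6],"twist":[0,0,-0.2],"jaw":0.4},{"xyz":[0.1,-0.2,6.6],"twist":[0,0,-0.2],"jaw":0.5},{"xyz":[0.1,-0.2,6.6],"twist":[0,0,-0.2],"jaw":0.6},{"xyz":[0.1,-0.2,6.6],"twist":[0,0,-0.2],"jaw":0.7},{"xyz":[0.1,-0.2,6.6],"twist":[0,0,-0.2],"jaw":0.8},{"xyz":[0.1,-0.2,6.6],"twist":[0,0,-0.2],"jaw":1},{"xyz":[0.1,-0.2,6.6],"twist":[0,0,-0.2],"jaw":1},{"xyz":[0.1,-0.2,6.6],"twist":[0,0,-0.2],"jaw":1}])

```text
time_s: 19.65
tool_pos: [0.5697, 0.2797, 0.3481]
tool_rot: [180.0, -0.2, 7.3]
force: [1.2, -1.8, 4.5]
grip_width: 0.0237
grasp_force: 24.9
```

Emit:
servo_tool(plan=[{"xyz":[0,0,-1],"twist":[0,0,0],"jaw":1},{"xyz":[0,0,-2],"twist":[0,0,0],"jaw":1},{"xyz":[0,0,-2],"twist":[0,0,0],"jaw":1},{"xyz":[0,0,-2],"twist":[0,0,0],"jaw":1}])

```text
time_s: 19.98
tool_pos: [0.569, 0.2804, 0.3672]
tool_rot: [-180.0, -0.0, 7.4]
force: [0.4, -0.6, -3.4]
grip_width: 0.0237
grasp_force: 24.9
```

Run:
```python
from g import *
st()
```

```text
t 19.98 grasp [0.569  0.2804 0.2032] rot [-1.7996e+02 -5.0000e-02  7.4100e+00] F [ 0.4 -0.6 -3.4] w 0.0237 q [  -0.   21.  -36.   87.   13.   75. -120.]
```

Emit:
servo_tool(plan=[{"xyz":[-1.5,0,0],"twist":[0,0,0],"jaw":1},{"xyz":[-3,0,0],"twist":[0,0,0],"jaw":1},{"xyz":[-4.5,0,0],"twist":[0,0,0],"jaw":1},{"xyz":[-6,0,0],"twist":[0,0,0],"jaw":1},{"xyz":[-6,0,0],"twist":[0,0,0],"jaw":1},{"xyz":[-6,0,-3],"twist":[0,0,0],"jaw":1},{"xyz":[-6,0,-6],"twist":[0,0,0],"jaw":1},{"xyz":[-6,2,-8],"twist":[0,0,0],"jaw":1},{"xyz":[-6,5,-8],"twist":[0,0,0],"jaw":1},{"xyz":[-6,8,-8],"twist":[0,0,0],"jaw":1}])

```text
time_s: 20.82
tool_pos: [0.5201, 0.1934, 0.4482]
tool_rot: [-180.0, -0.2, 7.6]
force: [-0.5, -1.1, -3.4]
grip_width: 0.0242
grasp_force: 25.0
```

Run:
```python
from g import *
st(); mv([.549,-.219,.149],4.3)
```

```text
t 20.82 grasp [0.5201 0.1934 0.2842] rot [-179.95   -0.19    7.57] F [-0.5 -1.1 -3.4] w 0.0242 q [   9.    8.  -35.   92.    5.   81. -109.]
 xyz [-2.57, 41.26, 13.52] twist z 3.3
```

Emit:
servo_tool(plan=[{"xyz":[-2.6,3.5,0],"twist":[0,0,1],"jaw":1},{"xyz":[-2.6,7,0],"twist":[0,0,2],"jaw":1},{"xyz":[-2.6,10.5,0],"twist":[0,0,3.3],"jaw":1},{"xyz":[-2.6,14,0],"twist":[0,0,3.3],"jaw":1},{"xyz":[-2.6,17.5,0],"twist":[0,0,3.3],"jaw":1},{"xyz":[-2.6,21,0],"twist":[0,0,3.3],"jaw":1},{"xyz":[-2.6,24.5,0],"twist":[0,0,3.3],"jaw":1},{"xyz":[-2.6,28,0],"twist":[0,0,3.3],"jaw":1},{"xyz":[-2.6,31.5,0],"twist":[0,0,3.3],"jaw":1},{"xyz":[-2.6,35,0],"twist":[0,0,3.3],"jaw":1}])

```text
time_s: 21.65
tool_pos: [0.5392, -0.1593, 0.4462]
tool_rot: [180.0, 0.0, 4.1]
force: [1.5, 0.8, -2.9]
grip_width: 0.0239
grasp_force: 25.0
```

Emit:
servo_tool(plan=[{"xyz":[-0.4,3,0],"twist":[0,0,0],"jaw":1},{"xyz":[-0.4,5,0],"twist":[0,0,0],"jaw":1},{"xyz":[-0.4,6.3,0],"twist":[0,0,0],"jaw":1},{"xyz":[-0.4,6.3,3],"twist":[0,0,0],"jaw":1},{"xyz":[-0.4,6.3,6],"twist":[0,0,0],"jaw":1},{"xyz":[-0.4,6.3,9],"twist":[0,0,0],"jaw":1},{"xyz":[-0.4,6.3,11],"twist":[0,0,0],"jaw":1},{"xyz":[-0.4,6.3,11],"twist":[0,0,0],"jaw":1},{"xyz":[-0.4,6.3,11],"twist":[0,0,0],"jaw":1}])

```text
time_s: 22.4
tool_pos: [0.5396, -0.2199, 0.3356]
tool_rot: [-179.9, 0.1, 4.2]
force: [0.9, -0.1, -2.6]
grip_width: 0.024
grasp_force: 25.0
```

Run:
```python
from g import *
st(); mv([.549,-.219,.144],4.3)
```

```text
t 22.4 grasp [ 0.5396 -0.2199  0.1716] rot [-1.799e+02  1.300e-01  4.150e+00] F [ 0.9 -0.1 -2.6] w 0.024 q [ 33.  14. -15.  98.   4.  69. -69.]
 xyz [0.94, -0.02, 2.76] twist z -0.1
```

Emit:
servo_tool(plan=[{"xyz":[0.5,0,0.5],"twist":[0,0,-0.1],"jaw":1},{"xyz":[0.9,0,1.2],"twist":[0,0,-0.1],"jaw":1},{"xyz":[0.9,0,2],"twist":[0,0,-0.1],"jaw":1},{"xyz":[0.9,0,2.5],"twist":[0,0,-0.1],"jaw":1},{"xyz":[0.9,0,2.5],"twist":[0,0,-0.1],"jaw":1},{"xyz":[0.9,0,2.5],"twist":[0,0,-0.1],"jaw":1}])

```text
time_s: 22.9
tool_pos: [0.5483, -0.2201, 0.3112]
tool_rot: [-180.0, 0.1, 4.2]
force: [0.2, -0.3, -3.6]
grip_width: 0.0242
grasp_force: 25.0
```

```bash
python3 foot.py -.035;python3 - <<'E'
from g import *
mv([.549,-.219,.144],4.3)
E
```

```text
t 22.9 grasp [ 0.5483 -0.2201  0.1472] rot [-1.7998e+02  6.0000e-02  4.1700e+00] F [ 0.2 -0.3 -3.6] w 0.0242 q [ 33.  16. -15.  98.   4.  67. -70.]
IoUloss 0.07 off grasp mm [-1.   0.9] yaw,roll,pitch deg [-1.   0.9 -0.2] mask 11710
foot centre [ 0.5477 -0.2177  0.0446] seat [ 0.5471 -0.2201  0.028 ]
 xyz [0.06, -0.11, 0.36] twist z -0.1
```

Emit:
servo_tool(plan=[{"xyz":[0.05,-0.1,0.2],"twist":[0,0,-0.1],"jaw":1},{"xyz":[0.05,-0.1,0.4],"twist":[0,0,-0.1],"jaw":1},{"xyz":[0.05,-0.1,0.6],"twist":[0,0,-0.1],"jaw":1},{"xyz":[0.05,-0.1,0.8],"twist":[0,0,-0.1],"jaw":1},{"xyz":[0.05,-0.1,0.8],"twist":[0,0,-0.1],"jaw":1}])

```text
time_s: 23.37
tool_pos: [0.5492, -0.2189, 0.306]
tool_rot: [180.0, -0.1, 4.3]
force: [-4.4, 1.7, 8.2]
grip_width: 0.0239
grasp_force: 25.0
```

Run:
```python
from g import *
st();print(env.get_obs()['wrist_torque'].round(2))
```

```text
t 23.37 grasp [ 0.5492 -0.2189  0.142 ] rot [ 1.7995e+02 -6.0000e-02  4.2800e+00] F [-4.4  1.7  8.2] w 0.0239 q [ 32.  16. -16.  98.   5.  66. -70.]
[0.43 0.95 0.05]
```

Emit:
servo_tool(plan=[{"xyz":[0,0,-0.1],"twist":[0,0,0],"jaw":1},{"xyz":[0.1,0,-0.1],"twist":[0,0,0],"jaw":1},{"xyz":[0.2,0,-0.1],"twist":[0,0,0],"jaw":1},{"xyz":[0.3,0,-0.1],"twist":[0,0,0],"jaw":1},{"xyz":[0.3,0,-0.1],"twist":[0,0,0],"jaw":1}])

```text
time_s: 23.78
tool_pos: [0.5518, -0.2189, 0.3063]
tool_rot: [180.0, 0.0, 4.3]
force: [-4.9, 1.5, 9.2]
grip_width: 0.0239
grasp_force: 25.0
```

```bash
python3 foot.py -.035;python3 - <<'E'
from g import *
print(env.get_obs()['wrist_torque'].round(2))
E
```

```text
t 23.78 grasp [ 0.5518 -0.2189  0.1423] rot [1.7996e+02 4.0000e-02 4.2700e+00] F [-4.9  1.5  9.2] w 0.0239 q [ 32.  16. -16.  98.   5.  66. -70.]
IoUloss 0.071 off grasp mm [-2.1  0.5] yaw,roll,pitch deg [0.  0.6 0.8] mask 11595
foot centre [ 0.5481 -0.2175  0.0393] seat [ 0.5471 -0.2201  0.028 ]
[0.39 1.33 0.07]
```

Emit:
servo_tool(plan=[{"xyz":[-0.1,0,-0.15],"twist":[0,0,0],"jaw":1},{"xyz":[-0.3,0,-0.1],"twist":[0,0,0],"jaw":1},{"xyz":[-0.4,0,-0.1],"twist":[0,0,0],"jaw":1},{"xyz":[-0.5,0,-0.1],"twist":[0,0,0],"jaw":1},{"xyz":[-0.55,0,-0.1],"twist":[0,0,0],"jaw":1},{"xyz":[-0.6,0,-0.1],"twist":[0,0,0],"jaw":1},{"xyz":[-0.6,0,-0.1],"twist":[0,0,0],"jaw":1}])

```text
time_s: 24.42
tool_pos: [0.5454, -0.2193, 0.3046]
tool_rot: [-180.0, 0.1, 4.3]
force: [-1.1, -0.9, -3.1]
grip_width: 0.0239
grasp_force: 25.0
```

```bash
sed -i 's/\.103/.105/g' foot.py; python3 foot.py -.035;python3 - <<'E'
from g import *
print(env.get_obs()['wrist_torque'].round(2))
E
```

```text
t 24.42 grasp [ 0.5454 -0.2193  0.1406] rot [-1.7996e+02  1.1000e-01  4.2700e+00] F [-1.1 -0.9 -3.1] w 0.0239 q [ 33.  16. -15.  99.   5.  66. -70.]
IoUloss 0.078 off grasp mm [-2.3 -0.2] yaw,roll,pitch deg [0.1 0.3 0.7] mask 11484
foot centre [ 0.5418 -0.2191  0.0357] seat [ 0.5471 -0.2201  0.028 ]
[ 0.02 -0.08 -0.04]
```

Emit:
servo_tool(plan=[{"xyz":[0,0,0.1],"twist":[0,0,0],"jaw":1},{"xyz":[0,0,0.2],"twist":[0,0,0],"jaw":1},{"xyz":[0,0,0.35],"twist":[0,0,0],"jaw":1},{"xyz":[0,0,0.5],"twist":[0,0,0],"jaw":1},{"xyz":[0,0,0.65],"twist":[0,0,0],"jaw":1},{"xyz":[0,0,0.65],"twist":[0,0,0],"jaw":1}])

```text
time_s: 24.97
tool_pos: [0.5458, -0.2192, 0.2986]
tool_rot: [-180.0, 0.0, 4.3]
force: [0.2, 0.4, -3.0]
grip_width: 0.0236
grasp_force: 25.0
```

Run:
```python
from g import *
st();print(env.get_obs()['wrist_torque'].round(2))
```

```text
t 24.97 grasp [ 0.5458 -0.2192  0.1346] rot [-1.7998e+02  5.0000e-02  4.2800e+00] F [ 0.2  0.4 -3. ] w 0.0236 q [ 33.  16. -15.  99.   5.  65. -70.]
[0.05 0.06 0.02]
```

Inside the pocket and free; down the last couple of mm to the floor, then release.

Emit:
servo_tool(plan=[{"xyz":[0,0,0.1],"twist":[0,0,0],"jaw":1},{"xyz":[0,0,0.2],"twist":[0,0,0],"jaw":1},{"xyz":[0,0,0.2],"twist":[0,0,0],"jaw":1}])

```text
time_s: 25.22
tool_pos: [0.5461, -0.2192, 0.2982]
tool_rot: [180.0, -0.0, 4.3]
force: [-2.8, 1.3, 4.0]
grip_width: 0.0236
grasp_force: 25.0
```

Run:
```python
from g import *
st();print(env.get_obs()['wrist_torque'].round(2))
```

```text
t 25.22 grasp [ 0.5461 -0.2192  0.1342] rot [ 1.7997e+02 -2.0000e-02  4.2800e+00] F [-2.8  1.3  4. ] w 0.0236 q [ 33.  16. -15.  99.   5.  65. -70.]
[ 0.25  0.71 -0.  ]
```

Emit:
servo_tool(plan=[{"xyz":[0,0,-0.1],"twist":[0,0,0],"jaw":0.5},{"xyz":[0,0,-0.1],"twist":[0,0,0],"jaw":0.4},{"xyz":[0,0,-0.1],"twist":[0,0,0],"jaw":0.4},{"xyz":[0,0,-0.1],"twist":[0,0,0],"jaw":0.4},{"xyz":[0,0,-2],"twist":[0,0,0],"jaw":0.4},{"xyz":[0,0,-6],"twist":[0,0,0],"jaw":0.4},{"xyz":[0,0,-9],"twist":[0,0,0],"jaw":0.4},{"xyz":[0,0,-9],"twist":[0,0,0],"jaw":0.4},{"xyz":[0,0,-9],"twist":[0,0,0],"jaw":0.4}])

```text
time_s: 25.97
tool_pos: [0.5467, -0.2194, 0.3895]
tool_rot: [179.9, -0.3, 4.3]
force: [0.2, 0.4, 0.1]
grip_width: 0.0518
grasp_force: 0.0
```

Run:
```python
from g import *
st(); mv([.675,-.1745,.096],4.3)
```

```text
t 25.97 grasp [ 0.5467 -0.2194  0.2255] rot [179.86  -0.25   4.28] F [0.2 0.4 0.1] w 0.0518 q [ 33.  12. -16.  93.   3.  75. -69.]
 xyz [13.13, -3.52, 12.95] twist z -0.0
```

Emit:
servo_tool(plan=[{"xyz":[3.5,-1,0],"twist":[0,0,0],"jaw":0.4},{"xyz":[7,-2,0],"twist":[0,0,0],"jaw":0.4},{"xyz":[10.5,-3,0],"twist":[0,0,0],"jaw":0.4},{"xyz":[13.1,-3.5,0],"twist":[0,0,0],"jaw":0.4},{"xyz":[13.1,-3.5,0],"twist":[0,0,0],"jaw":0.4},{"xyz":[13.1,-3.5,3],"twist":[0,0,0],"jaw":0.4},{"xyz":[13.1,-3.5,6],"twist":[0,0,0],"jaw":0.4},{"xyz":[13.1,-3.5,8],"twist":[0,0,0],"jaw":0.4},{"xyz":[13.1,-3.5,8],"twist":[0,0,0],"jaw":0.4}])

```text
time_s: 26.72
tool_pos: [0.6713, -0.1747, 0.2995]
tool_rot: [-179.8, 0.7, 4.3]
force: [-0.7, -0.8, -0.1]
grip_width: 0.0523
grasp_force: 0.0
```

Run:
```python
from g import *
st(); mv([.675,-.1745,.096],4.3)
```

```text
t 26.72 grasp [ 0.6713 -0.1747  0.1355] rot [-179.81    0.69    4.27] F [-0.7 -0.8 -0.1] w 0.0523 q [ 25.  28. -17.  83.   8.  71. -79.]
 xyz [0.37, 0.01, 3.95] twist z -0.0
```

Emit:
servo_tool(newtons=25, plan=[{"xyz":[0.2,0,2],"twist":[0,0,0],"jaw":0.4},{"xyz":[0.2,0,3.9],"twist":[0,0,0],"jaw":0.4},{"xyz":[0.2,0,3.9],"twist":[0,0,0],"jaw":0.4},{"xyz":[0.2,0,3.9],"twist":[0,0,0],"jaw":0.55},{"xyz":[0.2,0,3.9],"twist":[0,0,0],"jaw":0.7},{"xyz":[0.2,0,3.9],"twist":[0,0,0],"jaw":1},{"xyz":[0.2,0,3.9],"twist":[0,0,0],"jaw":1},{"xyz":[0.2,0,3.9],"twist":[0,0,0],"jaw":1},{"xyz":[0.2,0,3.9],"twist":[0,0,0],"jaw":1}])

```text
time_s: 27.47
tool_pos: [0.6763, -0.1746, 0.2693]
tool_rot: [180.0, -0.1, 4.3]
force: [-0.6, -1.5, 2.5]
grip_width: 0.0256
grasp_force: 25.0
```

Emit:
servo_tool(plan=[{"xyz":[0,0,-0.7],"twist":[0,0,0],"jaw":1},{"xyz":[0,0,-1.4],"twist":[0,0,0],"jaw":1},{"xyz":[0,0,-1.4],"twist":[0,0,0],"jaw":1},{"xyz":[0,0,-1.4],"twist":[0,0,0],"jaw":1}])

```text
time_s: 27.8
tool_pos: [0.676, -0.1747, 0.2826]
tool_rot: [180.0, -0.0, 4.3]
force: [1.4, -1.3, -2.9]
grip_width: 0.025
grasp_force: 25.0
```

Run:
```python
from g import *
st()
```

```text
t 27.8 grasp [ 0.676  -0.1747  0.1186] rot [ 1.7997e+02 -3.0000e-02  4.2700e+00] F [ 1.4 -1.3 -2.9] w 0.025 q [ 24.  29. -17.  83.   9.  69. -79.]
```

Emit:
servo_tool(plan=[{"xyz":[-0.8,0,0],"twist":[0,0,0],"jaw":1},{"xyz":[-1.6,0,0],"twist":[0,0,0],"jaw":1},{"xyz":[-2.4,0,0],"twist":[0,0,0],"jaw":1},{"xyz":[-3.2,0,0],"twist":[0,0,0],"jaw":1},{"xyz":[-4,0,0],"twist":[0,0,0],"jaw":1},{"xyz":[-4.7,0,0],"twist":[0,0,0],"jaw":1},{"xyz":[-5.3,0,0],"twist":[0,0,0],"jaw":1},{"xyz":[-5.7,0,0],"twist":[0,0,0],"jaw":1},{"xyz":[-5.7,0,0],"twist":[0,0,0],"jaw":1}])

```text
time_s: 28.55
tool_pos: [0.6203, -0.1786, 0.2838]
tool_rot: [179.9, -0.4, 4.3]
force: [8.1, -1.6, -2.3]
grip_width: 0.0254
grasp_force: 25.0
```

Run:
```python
from g import *
st()
```

```text
t 28.55 grasp [ 0.6203 -0.1786  0.1198] rot [179.92  -0.42   4.29] F [ 8.1 -1.6 -2.3] w 0.0254 q [ 27.  23. -17.  92.   7.  66. -77.]
```

Emit:
servo_tool(plan=[{"xyz":[0,0,0.7],"twist":[0,0,0],"jaw":1},{"xyz":[0,0,1.4],"twist":[0,0,0],"jaw":1},{"xyz":[0,0,1.5],"twist":[0,0,0],"jaw":1},{"xyz":[0,0,1.5],"twist":[0,0,0],"jaw":1}])

```text
time_s: 28.88
tool_pos: [0.6204, -0.1786, 0.2691]
tool_rot: [179.9, -0.3, 4.3]
force: [5.4, -1.5, 1.1]
grip_width: 0.0256
grasp_force: 25.0
```

Run:
```python
from g import *
st()
```

```text
t 28.88 grasp [ 0.6204 -0.1786  0.1051] rot [179.92  -0.32   4.29] F [ 5.4 -1.5  1.1] w 0.0256 q [ 27.  24. -17.  92.   8.  64. -77.]
```

Emit:
servo_tool(plan=[{"xyz":[0,0,0],"twist":[0,0,0],"jaw":0.5},{"xyz":[0,0,0],"twist":[0,0,0],"jaw":0.4},{"xyz":[0,0,0],"twist":[0,0,0],"jaw":0.4},{"xyz":[0,0,0],"twist":[0,0,0],"jaw":0.4},{"xyz":[0,0,-4],"twist":[0,0,0],"jaw":0.4},{"xyz":[0,0,-8],"twist":[0,0,0],"jaw":0.3},{"xyz":[0,0,-12],"twist":[0,0,0],"jaw":0.1},{"xyz":[0,-4,-14],"twist":[0,0,0],"jaw":0.1},{"xyz":[0,-8,-14],"twist":[0,0,0],"jaw":0.1},{"xyz":[0,-12,-14],"twist":[0,0,0],"jaw":0.1}])

```text
time_s: 29.72
tool_pos: [0.61, -0.0583, 0.4093]
tool_rot: [180.0, -0.2, 4.1]
force: [0.7, 1.0, -0.6]
grip_width: 0.075
grasp_force: 0.0
```

```bash
cat > heel.py <<'E'
from g import *
from scipy.optimize import minimize
a=np.linspace(-np.pi/2,np.pi/2,15)
pl=[(-.033,.028),(-.033,-.028)]+[(.005+.028*np.cos(x),.028*np.sin(x)) for x in a]
B=[(x,y,z) for x,y in pl for z in(0,.04)]
def heel(cn,guess,thr=85,S=8,hw=18):
    c=cam(cn); u0,v0=proj(c,[[*guess[:2],.02]])[0].round().astype(int)-hw
    sub=cv2.resize(c["img"][v0:v0+2*hw,u0:u0+2*hw],None,fx=S,fy=S,interpolation=cv2.INTER_CUBIC)
    m=(sub[...,1]<thr).astype(np.uint8); n,l,st_,_=cv2.connectedComponentsWithStats(m); k=1+np.argmax(st_[1:,4]); m=(l==k).astype(np.uint8)
    def rast(q):
        s,k=np.sin(q[2]),np.cos(q[2]); W=[(k*x-s*y+q[0],s*x+k*y+q[1],z) for x,y,z in B]
        uv=(proj(c,W)-[u0,v0]+.5)*S-.5; o=np.zeros_like(m); cv2.fillConvexPoly(o,cv2.convexHull((uv*16).astype(np.int32)),1,shift=4); return o
    f=lambda q:1-float((rast(q)&m).sum())/float((rast(q)|m).sum())
    r=min((minimize(f,guess,method="Nelder-Mead",options=dict(initial_simplex=np.array(guess)+[[.004,0,d],[-.004,.004,d],[0,-.004,d+.2],[0,0,d-.2]],xatol=1e-5)) for d in(-.2,0,.2)),key=lambda r:r.fun)
    print(cn,"heel",r.x.round(4),"deg",np.degrees(r.x[2]).round(1),"loss",round(r.fun,3)); return r.x
E
python3 - <<'E'
from heel import *
st()
g0=[.42,.263,-.35]
heel("top",g0); heel("top",g0,95); heel("scene",[.425,.268,-.35]); heel("scene",[.425,.268,-.35],90)
c=cam("top")
for L in([(unc([p],262,134,5.4)[0]) for p in((137,535),(260,526),(186,388))],[(unc([p],250,134,5.7)[0]) for p in((213,565),(343,553),(265,410))]):
    p,e,_=fit(c,[(-.044,.039,.028),(-.044,-.039,.028),(.044,0,.028)],np.array(L),[.44,-.115,.07]); print("nest top",p.round(4),e)
c=cam("scene"); L=np.array([unc([p],148,118,5.7)[0] for p in((705,238),(612,176))])
p,e,_=fit(c,[(-.044,.039,.028),(-.044,-.039,.028)],L,[.44,-.115,.07]); print("nest scene",p.round(4),e)
print(at(np.array([.544,-.1845,.075]),(-.095,.075,.02)))
c=cam("top"); crop(c,262,134,372,244,5.4,"jig3.png")
E
```

```text
t 29.72 grasp [ 0.61   -0.0583  0.2453] rot [179.97  -0.18   4.13] F [ 0.7  1.  -0.6] w 0.075 q [ 21.  15. -21.  88.   5.  78. -87.]
top heel [ 0.4415  0.206  -0.3479] deg -19.9 loss 0.185
top heel [ 0.4411  0.2078 -0.3222] deg -18.5 loss 0.047
scene heel [ 0.4464  0.2121 -0.3007] deg -17.2 loss 0.04
scene heel [ 0.4463  0.2122 -0.3094] deg -17.7 loss 0.024
nest top [ 0.4423 -0.1181  0.0766] 0.41941087284413925
nest top [ 0.4426 -0.118   0.0832] 0.42382799596657605
nest scene [ 0.4465 -0.1102  0.0702] 0.33687566830633386
[ 0.44364733 -0.11682916  0.02      ]
```

View pics/jig3.png

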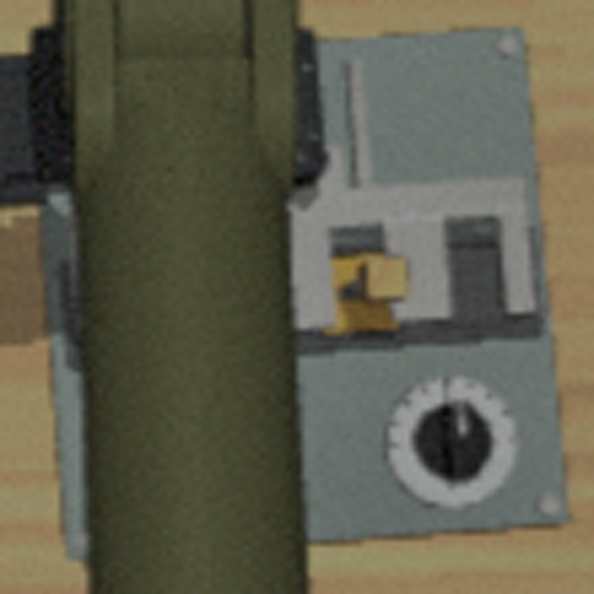

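The top crop shows the keeper home with its finger slots straddling the die in pocket 3 (foot about (365,300)), and the dial pointer standing up toward the index mark at (447,388). Next I'll fetch the heel, which now fits at about (0.442, 0.209).

Run:
```python
from g import *
mv([.4366,.2109,.10],-18)
```

```text
xyz [-15.35, -28.36, 14.25] twist z 22.1
```

Emit:
servo_tool(plan=[{"xyz":[-15.3,-28.4,4],"twist":[0,0,4],"jaw":0.1},{"xyz":[-15.3,-28.4,4],"twist":[0,0,8],"jaw":0.1},{"xyz":[-15.3,-28.4,6],"twist":[0,0,12],"jaw":0.1},{"xyz":[-15.3,-28.4,8],"twist":[0,0,16],"jaw":0.1},{"xyz":[-15.3,-28.4,10],"twist":[0,0,20],"jaw":0.1},{"xyz":[-15.3,-28.4,12],"twist":[0,0,22],"jaw":0.1},{"xyz":[-15.3,-28.4,13],"twist":[0,0,22],"jaw":0.1},{"xyz":[-15.3,-28.4,13],"twist":[0,0,22],"jaw":0.1},{"xyz":[-15.3,-28.4,13],"twist":[0,0,22],"jaw":0.1},{"xyz":[-15.3,-28.4,13],"twist":[0,0,22],"jaw":0.1}])

```text
time_s: 30.9
tool_pos: [0.4333, 0.2147, 0.274]
tool_rot: [179.8, 0.3, -17.5]
force: [-0.1, -0.4, -0.5]
grip_width: 0.0782
grasp_force: 0.0
```

Emit:
servo_tool(plan=[{"xyz":[0,0,0],"twist":[0,0,0],"jaw":0.1},{"xyz":[0,0,0],"twist":[0,0,0],"jaw":0.1}])

```text
time_s: 31.07
tool_pos: [0.4379, 0.2112, 0.2776]
tool_rot: [180.0, -0.1, -17.9]
force: [0.1, -0.5, 1.0]
grip_width: 0.0782
grasp_force: 0.0
```

Run:
```python
from heel import *
st(); h=heel("scene",[.446,.212,-.31],90); mv([.4366,.2109,.031],-18)
```

```text
t 31.07 grasp [0.4379 0.2112 0.1136] rot [ 1.800e+02 -6.000e-02 -1.789e+01] F [ 0.1 -0.5  1. ] w 0.0782 q [   3.    7.  -33.  114.    4.   61. -140.]
scene heel [ 0.4436  0.2127 -0.3528] deg -20.2 loss 0.231
 xyz [-0.14, 0.07, 8.28] twist z 0.1
```

Emit:
servo_tool(newtons=25, plan=[{"xyz":[-0.1,0,3],"twist":[0,0,0],"jaw":0.1},{"xyz":[-0.1,0,6],"twist":[0,0,0],"jaw":0.1},{"xyz":[-0.1,0,8.2],"twist":[0,0,0],"jaw":0.1},{"xyz":[-0.1,0,8.2],"twist":[0,0,0],"jaw":0.2},{"xyz":[-0.1,0,8.2],"twist":[0,0,0],"jaw":0.3},{"xyz":[-0.1,0,8.2],"twist":[0,0,0],"jaw":0.4},{"xyz":[-0.1,0,8.2],"twist":[0,0,0],"jaw":0.6},{"xyz":[-0.1,0,8.2],"twist":[0,0,0],"jaw":0.6},{"xyz":[-0.1,0,8.2],"twist":[0,0,0],"jaw":0.6}])

```text
time_s: 31.87
tool_pos: [0.4366, 0.2131, 0.1969]
tool_rot: [-179.9, -0.2, -17.8]
force: [-0.5, -2.2, 6.5]
grip_width: 0.0558
grasp_force: 25.0
```

Run:
```python
from heel import *
st(); print(env.get_obs()["grasp_force"]); heel("scene",[.446,.212,-.31],90)
```

```text
t 31.87 grasp [0.4366 0.2131 0.0329] rot [-179.92   -0.19  -17.76] F [-0.5 -2.2  6.5] w 0.0558 q [   1.   13.  -32.  118.    9.   51. -144.]
24.998651195783168
scene heel [ 0.4368  0.2161 -0.4654] deg -26.7 loss 0.363
```

Emit:
servo_tool(plan=[{"xyz":[0,0,-2],"twist":[0,0,0],"jaw":0.6},{"xyz":[0,0,-5],"twist":[0,0,0],"jaw":0.6},{"xyz":[0,0,-8],"twist":[0,0,0],"jaw":0.6},{"xyz":[0,0,-8],"twist":[0,0,0],"jaw":0.6}])

```text
time_s: 32.25
tool_pos: [0.4374, 0.2146, 0.281]
tool_rot: [-179.6, -0.5, -17.7]
force: [1.7, 0.4, -1.6]
grip_width: 0.056
grasp_force: 25.0
```

Run:
```python
from g import *
st(); mv([.437,-.1173,.07],4.3)
```

```text
t 32.25 grasp [0.4374 0.2146 0.117 ] rot [-179.64   -0.5   -17.7 ] F [ 1.7  0.4 -1.6] w 0.056 q [   3.    6.  -33.  114.    4.   61. -140.]
 xyz [10.05, 31.64, 4.7] twist z -22.0
```

Emit:
servo_tool(plan=[{"xyz":[3,3,0],"twist":[0,0,-2],"jaw":0.6},{"xyz":[5,6,0],"twist":[0,0,-5],"jaw":0.6},{"xyz":[7,9,0],"twist":[0,0,-9],"jaw":0.6},{"xyz":[8.5,13,0],"twist":[0,0,-13],"jaw":0.6},{"xyz":[10,17,0],"twist":[0,0,-17],"jaw":0.6},{"xyz":[11,21,0],"twist":[0,0,-22],"jaw":0.6},{"xyz":[11,25,0],"twist":[0,0,-22],"jaw":0.6},{"xyz":[10.5,29,0],"twist":[0,0,-22],"jaw":0.6},{"xyz":[10,31.6,0],"twist":[0,0,-22],"jaw":0.6},{"xyz":[10,31.6,0],"twist":[0,0,-22],"jaw":0.6}])

```text
time_s: 33.08
tool_pos: [0.4316, -0.124, 0.2746]
tool_rot: [179.9, 0.1, 3.8]
force: [-0.9, -0.1, -1.9]
grip_width: 0.0559
grasp_force: 25.0
```

Emit:
servo_tool(plan=[{"xyz":[0,0,2],"twist":[0,0,0],"jaw":0.6},{"xyz":[0,0,2],"twist":[0,0,0],"jaw":0.6},{"xyz":[0,0,2],"twist":[0,0,0],"jaw":0.6}])

```text
time_s: 33.33
tool_pos: [0.4341, -0.1177, 0.2544]
tool_rot: [-179.9, 0.1, 4.3]
force: [-0.2, 0.6, -1.6]
grip_width: 0.0557
grasp_force: 25.0
```

Run:
```python
from g import *
st(); mv([.437,-.1173,.064],4.3)
a=cam("top")["img"][180:244,262:326,::-1]; b=cam("scene")["img"][130:194,234:298,::-1]
cv2.imwrite("pics/h1.png",cv2.resize(np.hstack([a,b]),None,fx=6.2,fy=6.2,interpolation=cv2.INTER_CUBIC))
```

```text
t 33.33 grasp [ 0.4341 -0.1177  0.0904] rot [-1.7994e+02  1.3000e-01  4.3300e+00] F [-0.2  0.6 -1.6] w 0.0557 q [ 28.   3. -17. 120.   1.  58. -75.]
 xyz [0.29, -0.02, 2.64] twist z 0.0
```

Emit:
servo_tool(plan=[{"xyz":[0.3,0,0.8],"twist":[0,0,0],"jaw":0.6},{"xyz":[0.3,0,1.6],"twist":[0,0,0],"jaw":0.6},{"xyz":[0.3,0,2.4],"twist":[0,0,0],"jaw":0.6},{"xyz":[0.3,0,2.8],"twist":[0,0,0],"jaw":0.6},{"xyz":[0.3,0,3.2],"twist":[0,0,0],"jaw":0.6},{"xyz":[0.3,0,3.4],"twist":[0,0,0],"jaw":0.6},{"xyz":[0.3,0,3.4],"twist":[0,0,0],"jaw":0.6}])

```text
time_s: 34.02
tool_pos: [0.4373, -0.1181, 0.2205]
tool_rot: [-180.0, 0.1, 4.3]
force: [-0.3, -0.6, -0.5]
grip_width: 0.0556
grasp_force: 25.0
```

Run:
```python
from g import *
st(); print(env.get_obs()["wrist_torque"].round(2))
```

```text
t 34.02 grasp [ 0.4373 -0.1181  0.0565] rot [-1.7998e+02  6.0000e-02  4.2800e+00] F [-0.3 -0.6 -0.5] w 0.0556 q [ 28.   6. -17. 121.   2.  53. -76.]
[0.02 0.08 0.02]
```

Emit:
servo_tool(plan=[{"xyz":[0,0,0.15],"twist":[0,0,0],"jaw":0.6},{"xyz":[0,0,0.3],"twist":[0,0,0],"jaw":0.6},{"xyz":[0,0,0.45],"twist":[0,0,0],"jaw":0.6},{"xyz":[0,0,0.45],"twist":[0,0,0],"jaw":0.6}])

```text
time_s: 34.35
tool_pos: [0.4376, -0.1182, 0.2169]
tool_rot: [180.0, 0.0, 4.3]
force: [-2.7, 0.1, 2.7]
grip_width: 0.056
grasp_force: 25.0
```

Run:
```python
from g import *
st(); print(env.get_obs()["wrist_torque"].round(2))
```

```text
t 34.35 grasp [ 0.4376 -0.1182  0.0529] rot [1.7999e+02 1.0000e-02 4.2700e+00] F [-2.7  0.1  2.7] w 0.056 q [ 28.   6. -17. 121.   2.  53. -76.]
[ 0.13  0.42 -0.02]
```

Emit:
servo_tool(plan=[{"xyz":[0,0,0],"twist":[0,0,0],"jaw":0.3},{"xyz":[0,0,0],"twist":[0,0,0],"jaw":0.2},{"xyz":[0,0,0],"twist":[0,0,0],"jaw":0.2},{"xyz":[0,0,-2],"twist":[0,0,0],"jaw":0.2},{"xyz":[0,0,-5],"twist":[0,0,0],"jaw":0.2},{"xyz":[0,0,-9],"twist":[0,0,0],"jaw":0.2},{"xyz":[0,0,-13],"twist":[0,0,0],"jaw":0.2},{"xyz":[0,0,-17],"twist":[0,0,0],"jaw":0.2},{"xyz":[0,0,-20],"twist":[0,0,0],"jaw":0.2},{"xyz":[0,0,-20],"twist":[0,0,0],"jaw":0.2}])

```text
time_s: 35.18
tool_pos: [0.4392, -0.1183, 0.4238]
tool_rot: [179.7, -0.7, 4.3]
force: [0.3, 0.1, 0.7]
grip_width: 0.0692
grasp_force: 0.0
```

Emit:
servo_tool(plan=[{"xyz":[0,4,0],"twist":[0,0,0],"jaw":0.2},{"xyz":[0,8,0],"twist":[0,0,0],"jaw":0.2},{"xyz":[0,12,0],"twist":[0,0,0],"jaw":0.2},{"xyz":[0,16,0],"twist":[0,0,0],"jaw":0.2},{"xyz":[0,20,0],"twist":[0,0,0],"jaw":0.2},{"xyz":[0,24,0],"twist":[0,0,0],"jaw":0.2},{"xyz":[0,28,0],"twist":[0,0,0],"jaw":0.2},{"xyz":[0,32,0],"twist":[0,0,0],"jaw":0.2},{"xyz":[0,35,0],"twist":[0,0,0],"jaw":0.2},{"xyz":[0,35,0],"twist":[0,0,0],"jaw":0.2}])

```text
time_s: 36.02
tool_pos: [0.4611, -0.4741, 0.4142]
tool_rot: [179.8, 0.2, 3.8]
force: [-2.5, 0.3, -0.7]
grip_width: 0.0695
grasp_force: 0.0
```

Run:
```python
from g import *
st()
a=cam("top")["img"][134:244,262:372,::-1]; b=cam("scene")["img"][112:222,158:268,::-1]
cv2.imwrite("pics/fin.png",cv2.resize(np.hstack([a,b]),(800,400),interpolation=cv2.INTER_CUBIC))
```

```text
t 36.02 grasp [ 0.4611 -0.4741  0.2502] rot [179.83   0.2    3.8 ] F [-2.5  0.3 -0.7] w 0.0695 q [ 44.  19.  -1.  81.   1.  80. -43.]
```

View pics/fin.png

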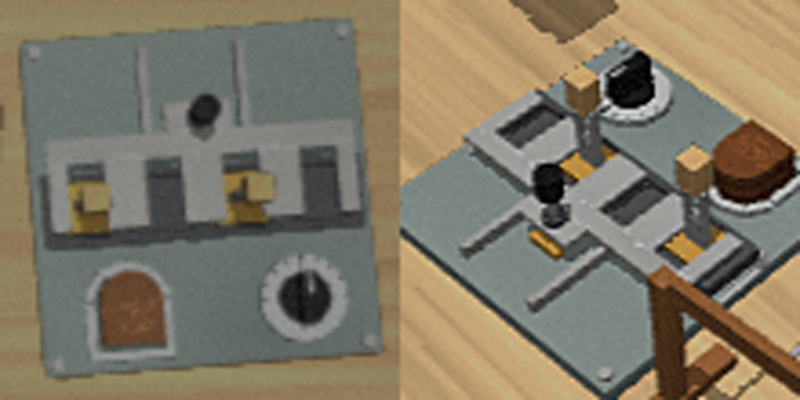

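The final view shows the heel in its nest with the round end away, and both dies upright under the home keeper. The knob is back at its original pixel and the dial pointer is up at the index. I'll check the pointer angle numerically once, then hand in.

Run:
```python
from g import *
c=cam("top"); ctr=proj(c,[at(JIG-[.003,0,0],(-.095,-.085,.063))])[0]
u0,v0=(ctr-9).round().astype(int); S=12
g=cv2.resize(cv2.cvtColor(c["img"],cv2.COLOR_RGB2GRAY)[v0:v0+18,u0:u0+18],None,fx=S,fy=S,interpolation=cv2.INTER_CUBIC)
d=cv2.resize(g,(18,18),interpolation=cv2.INTER_AREA); print(d)
```

```text
[[125 135 122 139 152 146 125 137 149 147 147 147 149 144 123 114 109 108]
 [141 146 146 147 149 144 123 133 140 141 141 146 149 143 118 121 118 109]
 [138 147 149 149 144 134 103  99  98 103  98 125 146 148 144 147 137 118]
 [144 147 143 134 108  68  40  51  75  84  62  81 126 145 151 150 144 122]
 [147 142 108  72  48  21  15  36  60  82  54  44  85 127 146 149 143 117]
 [145 122  73  42  25  21  22  35  60  98  70  29  43  87 128 146 148 145]
 [137  94  50  41  31  17  16  38  66 108  75  33  29  49  94 137 150 150]
 [119  72  36  32  32  23  16  35  59 115  83  39  28  37  85 135 146 149]
 [ 94  52  38  32  32  24  17  27  45  80  58  33  31  32  60 123 146 148]
 [ 89  42  35  35  34  28  20  28  33  44  35  32  33  25  50 107 140 146]
 [ 94  52  29  35  34  26  11  23  36  37  32  26  29  30  50 109 141 149]
 [112  65  36  34  37  33  13  24  36  35  32  28  33  28  59 123 149 151]
 [140  92  48  33  36  31  18  23  35  36  38  33  28  33  75 131 148 150]
 [147 119  71  36  35  32  18  24  31  35  32  27  29  57 110 139 145 146]
 [150 142 104  55  35  28  21  21  26  34  28  19  41  94 135 144 145 147]
 [146 150 140 102  69  45  25   9  26  32  34  38  68 126 145 147 146 142]
 [146 148 147 142 125  95  61  41  49  51  57  78 111 139 145 147 145 125]
 [149 148 146 148 148 140 116  87  90  97 107 131 143 148 145 144 138 118]]
```

```bash
python3 -c "
from cell import env
print(env.sign_off())"
```

```text
the job is handed in; nothing more can be done
None
```

I handed the job in at about 36 s. Both dies that were on the rack are seated upright in pockets 1 and 3. The keeper is home with its latch down, the heel is in its nest with the round end away, and the dial pointer stands at the index; the final pictures agree, but the hand-in returned no verdict.

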